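# Load and seal the gear-cleaning pot

## Task

Put every gear that lies on the rubber mat into the cleaning pot, then swing the cover shut over it. Tighten its four wing nuts a half turn each, clockwise to the stop, in cross order (after the first nut do the one opposite it, then the other two), so that the cover goes down evenly on its seal. Leave the carrying handle swung fully in alongside the pot, and leave the oil bottle, grease tin and brush undisturbed.

Things in the scene. Friction and masses are not known exactly. Their poses are not given: they have to be found in the camera images.
- pot_floor (a point): Middle of the inner floor of the cleaning pot: a round cast-aluminium pot, fixed to the counter. The inside is a plain round well of 110 mm diameter, its floor 8 mm above the counter, its flange and seal (160 mm diameter) 45 mm above that floor. z is up; x runs from the cover's pin across the pot; y is 90 degrees to the left of x (so left/right, near/far below are meant as seen with x pointing away from you).
- cover (a joint): The pot's flat round aluminium cover (162 mm diameter, 6.5 mm thick, its top 63 mm above the counter), which swings sideways and level on an upright pin beside the pot. 0 = shut over the pot (a stop), about 1.55 to 1.75 rad = open beside it; it shuts by turning counter-clockwise seen from above. It stays where it is left; its pin is stiff, about 8 N at the knob moves it. Open it stands beside the pot, wide of its mouth.
- cover_pin (a point): The cover's upright pin, 108 mm from the pot's axis, about which the cover swings (the pin stands 77 mm above the counter).
- cover_grip (a point): Middle of the black upright knob near the cover's edge (its left edge as defined above, between nuts a and b) by which it is swung: round, 16 mm diameter, from 7 to 39 mm above the cover's underside (this point is 24 mm above the underside); 129 mm from the pin.
- cover_middle (a point): Middle of the cover's underside. Its z axis is upright when the cover lies level; each nut's half turn draws its own corner down, by about half a degree of tilt, until all four are tight and the cover lies level 3 mm lower on the seal.
- handle (a joint): The pot's carrying handle, a straight bar with a black grip that swings level on an upright pin on the pot's near-left side. 0 = sticking straight out from the pot, 1.6 rad = swung fully in (a stop), lying alongside the pot; it swings in clockwise seen from above. Stays where it is left; about 2 N at the grip moves it.
- handle_grip (a point): Middle of the handle's black grip: 56 mm long, 17 mm wide, 17 mm high, this point 42 mm above the counter. Its x axis runs along the handle, away from the pin; the pin is 62 mm behind this point.
- handle_pin (a point): The handle's upright pin (42 mm above the counter), 98 mm from the pot's axis.
- nut_a (a joint): Turn of the steel wing nut at the far-left corner of the shut cover, a half-turn nut captive in the cover, upright axis: about 0 = loose, 3.14 rad = tight against its stop. Tightens clockwise seen from above; stays where it is left; takes about 0.1 N m. The four sit at the corners of a square, 69 mm from the cover's middle; a and c are opposite each other, b and d are opposite each other.
- wing_a (a point): Middle of the wings of nut a: an upright flat blade, 43 mm long (along this point's x axis), 8 mm thick (along its y axis), 16 mm high, its lower edge 10 mm above the cover's top. Moves with the cover.
- nut_b (a joint): Turn of the steel wing nut at the near-left corner of the shut cover, a half-turn nut captive in the cover, upright axis: about 0 = loose, 3.14 rad = tight against its stop. Tightens clockwise seen from above; stays where it is left; takes about 0.1 N m. The four sit at the corners of a square, 69 mm from the cover's middle; a and c are opposite each other, b and d are opposite each other.
- wing_b (a point): Middle of the wings of nut b: an upright flat blade, 43 mm long (along this point's x axis), 8 mm thick (along its y axis), 16 mm high, its lower edge 10 mm above the cover's top. Moves with the cover.
- nut_c (a joint): Turn of the steel wing nut at the near-right corner of the shut cover, a half-turn nut captive in the cover, upright axis: about 0 = loose, 3.14 rad = tight against its stop. Tightens clockwise seen from above; stays where it is left; takes about 0.1 N m. The four sit at the corners of a square, 69 mm from the cover's middle; a and c are opposite each other, b and d are opposite each other.
- wing_c (a point): Middle of the wings of nut c: an upright flat blade, 43 mm long (along this point's x axis), 8 mm thick (along its y axis), 16 mm high, its lower edge 10 mm above the cover's top. Moves with the cover.
- nut_d (a joint): Turn of the steel wing nut at the far-right corner of the shut cover, a half-turn nut captive in the cover, upright axis: about 0 = loose, 3.14 rad = tight against its stop. Tightens clockwise seen from above; stays where it is left; takes about 0.1 N m. The four sit at the corners of a square, 69 mm from the cover's middle; a and c are opposite each other, b and d are opposite each other.
- wing_d (a point): Middle of the wings of nut d: an upright flat blade, 43 mm long (along this point's x axis), 8 mm thick (along its y axis), 16 mm high, its lower edge 10 mm above the cover's top. Moves with the cover.
- wheel_1_mid (a point): Brass gear wheel lying flat, hub up: toothed rim 42 mm diameter and 5 mm thick, on top of it a hub 14 mm diameter and 5 mm high; 10 mm high in all. This point is on its axis, half-way up. Starts on the black rubber mat. May be absent.
- wheel_2_mid (a point): Brass gear wheel lying flat, hub up: toothed rim 42 mm diameter and 5 mm thick, on top of it a hub 14 mm diameter and 5 mm high; 10 mm high in all. This point is on its axis, half-way up. Starts on the black rubber mat. May be absent.
- pinion_1_mid (a point): Small white nylon gear lying flat, hub up: toothed rim 28 mm diameter and 6 mm thick, on top of it a hub 12 mm diameter and 5 mm high; 11 mm high in all. This point is on its axis, half-way up. Starts on the black rubber mat. May be absent.
- pinion_2_mid (a point): Small white nylon gear lying flat, hub up: toothed rim 28 mm diameter and 6 mm thick, on top of it a hub 12 mm diameter and 5 mm high; 11 mm high in all. This point is on its axis, half-way up. Starts on the black rubber mat. May be absent.
- mat: Black rubber parts mat, 220 (along its x axis) x 70 x 3 mm, fixed; origin in the middle of its underside.
- oil_bottle_mid (a point): White oil bottle with a red spout, 41 mm diameter, 118 mm high, standing behind the pot; this point is on its axis 50 mm up. A bystander.
- grease_tin: Round red-and-white grease tin standing just beyond the mat and pot, 57 mm diameter, 24 mm high, origin in the middle of its underside. A bystander.
- cleaning_brush: Red cleaning brush, 47 x 107 x 26 mm, lying behind the pot, origin in the middle of its underside. A bystander.
Not all that is in view belongs to the job. Leave any orange look-alike of the part that bears pinion_1_mid alone.

How it is judged:
By the outcome, as a careful person would: the job done as asked, in the order asked, and still so for the second after the job is handed in, with the robot touching nothing.
Of wheel_1, wheel_2, pinion_1, pinion_2 only 2 to 4 are there at a start; the rules pass over those that are not, and their reading is None.
At some moment in a run one of wheel_1, wheel_2, pinion_1, pinion_2 may be knocked a few centimetres aside while the robot is not near it.
Once in a run the grip may slacken for a moment while it holds something.
It also fails if it takes over 210 s, if anything falls off the work surface, if the arm or the gripper's body presses on something with over 40 N, if the wrist force passes 120 N, or if a joint passes its speed limit or range.

## Robot

A 6-joint arm with a two-finger parallel gripper is mounted at the origin on a cart in front of the work surface, level with it; the furniture and walls round the work are solid. World frame = base frame: x ahead of the robot, y to its left, z up, the work surface at z = 0. Lengths are in mm, angles in rad, forces in N, time in s.
With the tool pointing down it reaches from about 300 to 875 mm from the base axis. Payload 4.2 kg.
Tool frame: the origin (TCP) lies midway between the tips of the shut fingers; the grasp point (between the pads) lies 19 mm behind it (env.tcp_to_grasp is the distance from the TCP to the grasp point, in mm); z points along the fingers, y is the line along which they close (so a half turn about z gives the same grasp; the last joint's range is limited). The gripper opens to 85 mm and grips with 20 to 120 N. Pads are 22 mm wide; open, the fingers measure 114 mm over their backs; the gripper's body (76 mm by 85 mm) begins 54 mm behind the grasp point. The pads swing forward as they close: fully open they stand 13 mm farther back than shut.
Start: joints at [-1.237, 0.32, 1.565, -0, 1.257, -0.02], TCP at [199.221, -539.4, 231.338] pointing down, gripper open.
Joint ranges: [-3.11, 3.11], [-0.84, 2.01], [0.21, 2.61], [-1.34, 4.49], [0.05, 2.63], [-2.56, 2.56]. Speed limits (rad/s): [2.57, 2.57, 3.14, 3.14, 3.14, 3.14].

## Interface

Orientations are given as a 3x3 rotation matrix whose columns are the frame's x, y, z axes.
In Python, from rig import telemetry, cams, workorder, spotter, env gives the robot as it stands.
- The arm moves only by the tool play_rows, never from a script. Its argument "series" is a list of rows, each a list of 7 numbers: the turn, a rotation vector about the world's x, y, z in degrees, then the shift along the world's x, y, z in mm, then the closure in counts, from 0 (fully open) to 255 (shut). A call has 1 to 8 rows; each row shifts and turns the commanded pose from where the row before left it; what a row does not reach is not made up. A row lasts 1/12 s, in which the tool goes at most 41.7 mm and 7.16 degrees, less where a joint would pass 70% of its speed; a pose out of reach is approached as far as the arm can. A call is refused whole if a number of a shift passes 41.7 or a number of a turn 7.16, either way. A call with a gripper value outside its range is refused whole. The fingers move at their own pace and stop on an object; the grip force is fixed at half the most. Time passes only in rows, so rows that do not move let the fingers close. It gives the time, the measured TCP pose, the force, the opening and the grip force at its end, in the units of the state.
- telemetry.state(): the state, without advancing time (a new reading comes with each control period).
- cams.get_image(name): name is "scene" or "top" or "wrist"; returns a dict with "img" (384x512x3 uint8, red, green, blue), "fx", "fy", "cx", "cy" (pixels), "world_to_cam" (4x4, takes a point from world to camera coordinates). Camera axes: x right, y up, looking along -z (the intrinsics and any distortion apply to the point x, -y, -z); pixel columns grow to the right and rows downward; lengths in mm; the calibration is good to about 2 mm. A picture is of the moment at which its call begins. There is no depth.
- workorder.hand_in(): hands the job in; it is judged then, once.
Trained networks look in a picture, given as the dict that the camera call returned (one of the last four; its "shot" number tells which), for a name from the list of things; names that differ only in an ending like _2 or _b are one class to them, and where a whole thing is asked for, a point or a joint stands for the part that bears it (a point fixed in the world has none). Each returns a list of dicts, best first, with "p" (0 to 1); they miss things now and then, are a little off and sometimes report something else, mostly with a low value. They report only what shows in the picture. A call takes as long as a camera call. They do not tell look-alikes from the thing itself.
- spotter.boxes_of(picture, target): "bbox" ([centre column, centre row, width, height] in pixels, round what is visible of it).
- spotter.tip_of(picture, target): "position" ([row, column] in pixels: a listed point, or the origin of a listed thing).
The state is a dict: "time_s": time; "joint_pos": joint angles; "joint_vel": joint speeds; "joint_torque": joint torques, N m; "eef_pos": TCP position; "tcp_rot": TCP orientation; "force": force on the tool from outside, world axes, zero at the start; "ft_torque": the same for the moment, N m; "gripper_width": finger opening in mm; "gripper_force": force on a finger pad.
Only numpy, scipy, OpenCV 4.12 (cv2) and the standard library are available. Lean on these libraries where they do the work, as an engineer would, in place of code of your own. Each camera call takes 0.05 s, during which the arm holds its last target. There are 200 camera calls.

## Working session

There is one attempt and no reset: what is moved stays moved. The work goes in short steps, Python scripts to look and compute and a tool call to move; the robot and the scene stay as the last step left them, time stands still between calls to the robot, and variables do not carry over. Pictures are saved under pics/ and viewed, at most 14 in all, crops included, and the job is handed in when it is done.

Besides the shell and the picture viewer there is one more tool, called in YAML: its name, and indented under it one key for each argument. play_rows: Moves the arm, as the interface text tells. Its arguments: {"type":"object","properties":{"series":{"type":"array"}},"required":["series"]}

```bash
ls; mkdir -p pics; cat > h.py <<'E'
import numpy as np, cv2
from rig import telemetry, cams, workorder, spotter, env
def ray(P,uv):
    M=np.array(P["world_to_cam"]);R=M[:3,:3];t=M[:3,3]
    d=np.array([(uv[0]-P["cx"])/P["fx"],-(uv[1]-P["cy"])/P["fy"],-1.0])
    return -R.T@t, R.T@d
def atz(P,uv,z):
    o,d=ray(P,uv); return o+d*(z-o[2])/d[2]
def proj(P,X):
    c=np.array(P["world_to_cam"])@np.append(X,1)
    return np.array([P["cx"]+P["fx"]*c[0]/-c[2],P["cy"]-P["fy"]*c[1]/-c[2]])
def save(P,name,crop=None,k=1):
    im=P["img"][:,:,::-1]
    if crop: a,b,c,d=crop; im=im[b:d,a:c]
    cv2.imwrite("pics/"+name,cv2.resize(im,None,fx=k,fy=k,interpolation=cv2.INTER_CUBIC))
def tip(P,n,z,pm=0.3):
    for r in spotter.tip_of(P,n):
        if r["p"]>pm:
            v,u=r["position"]; print(n,round(r["p"],2),"px",round(u),round(v),"xyz",atz(P,(u,v),z).round(1))
E
python3 - <<'E'
from h import *
s=telemetry.state(); print({k:np.round(v,3).tolist() for k,v in s.items()}, env.tcp_to_grasp)
P=cams.get_image("top"); print({k:v for k,v in P.items() if k!="img"})
S=cams.get_image("scene")
im=np.hstack([P["img"],S["img"]])
save(P,"top1.png",k=1.5)
save(S,"scene1.png",k=1.5)
Z=dict(pot_floor=8,cover_pin=77,cover_grip=80.5,cover_middle=56.5,handle_grip=42,handle_pin=42,wing_a=81,wheel_1_mid=8,pinion_1_mid=8.5,mat=0,oil_bottle_mid=50,grease_tin=0,cleaning_brush=0)
for n,z in Z.items():
    tip(P,n,z,0.2)
print('scene')
for n,z in Z.items():
    tip(S,n,z,0.2)
E
```

```text
pics
{'time_s': 0.0, 'joint_pos': [-1.237, 0.32, 1.566, 0.0, 1.257, -0.02], 'joint_vel': [-0.001, 0.0, -0.0, 0.001, -0.002, 0.001], 'joint_torque': [-0.002, -41.553, -23.416, -0.0, 0.008, -0.0], 'eef_pos': [199.072, -538.934, 230.485], 'tcp_rot': [[0.938, 0.346, -0.001], [0.346, -0.938, 0.002], [0.0, -0.002, -1.0]], 'force': [0.536, 0.022, 0.013], 'ft_torque': [-0.048, -0.011, -0.086], 'gripper_force': 0.0, 'gripper_width': 85.321} 18.700000000000003
{'fx': 354.6015106602443, 'fy': 354.6015106602443, 'cx': 256.29803613239875, 'cy': 196.79293257014828, 'world_to_cam': array([[-9.51743142e-05, -9.99954301e-01, -9.55964730e-03,
         2.58030628e+02],
       [ 9.88152590e-01, -1.56120539e-03,  1.53466676e-01,
        -6.10160836e+02],
       [-1.53474587e-01, -9.43178416e-03,  9.88107581e-01,
        -8.38850489e+02],
       [ 0.00000000e+00,  0.00000000e+00,  0.00000000e+00,
         1.00000000e+00]]), 'shot': 1}
pot_floor 0.87 px 305 209 xyz [584.3 131.3   8. ]
cover_pin 0.58 px 280 240 xyz [502.  201.2  77. ]
cover_grip 0.9 px 331 251 xyz [475.3  82.4  80.5]
cover_middle 0.7 px 312
[... 1108 characters left out ...]
0.55 px 333 198 xyz [421.8 211.6  81. ]
wing_a 0.51 px 375 191 xyz [350.  145.5  81. ]
wing_a 0.41 px 352 161 xyz [430.3  55.   81. ]
wing_a 0.38 px 315 171 xyz [490.6 137.9  81. ]
wheel_1_mid 0.86 px 312 274 xyz [401.9 367.6   8. ]
wheel_1_mid 0.6 px 264 214 xyz [562.8 254.4   8. ]
pinion_1_mid 0.68 px 219 276 xyz [556.8 457.7   8.5]
pinion_1_mid 0.67 px 240 301 xyz [492.9 487.3   8.5]
pinion_1_mid 0.59 px 288 262 xyz [454.3 361.3   8.5]
mat 0.6 px 275 261 xyz [482.7 363.8   0. ]
oil_bottle_mid 0.88 px 216 144 xyz [782.4 106.3  50. ]
oil_bottle_mid 0.72 px 278 260 xyz [460.4 401.8  50. ]
grease_tin 0.68 px 189 214 xyz [718.1 328.6   0. ]
cleaning_brush 0.7 px 210 183 xyz [739.1 206.9   0. ]
```

```bash
python3 - <<'E'
from h import *
P=cams.get_image("top");S=cams.get_image("scene")
def c(P,a,b,w,h,k): return cv2.resize(P["img"][b:b+h,a:a+w],None,fx=k,fy=k,interpolation=cv2.INTER_CUBIC)
cv2.imwrite("pics/c1.png",c(P,150,110,210,190,3.1)[:,:,::-1])
cv2.imwrite("pics/c2.png",c(S,170,100,250,220,2.7)[:,:,::-1])
E
```

```text
(no output)
```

View pics/c1.png

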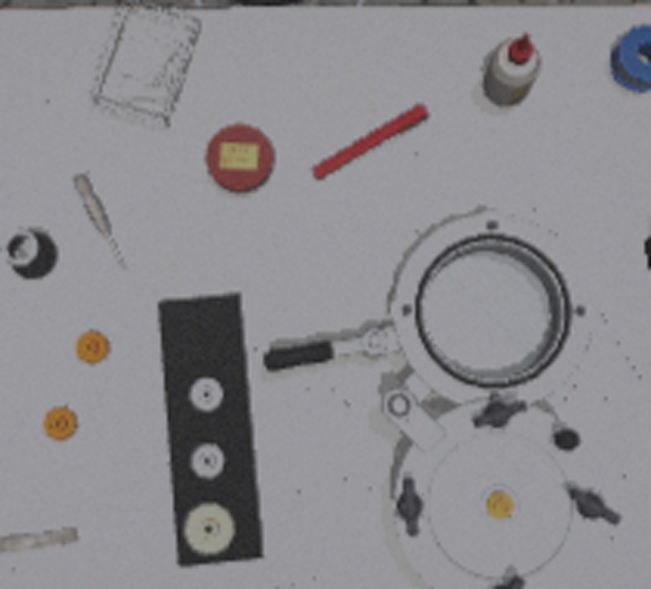

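View pics/c2.png

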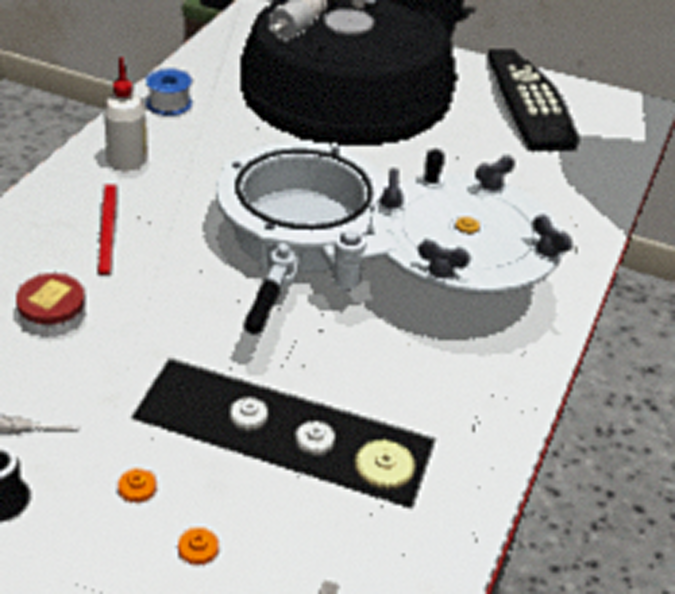

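Top crop: three gears lie on the mat: white pinions at px ≈(217,237) and (217,258), and a brass wheel at (218,280). The two orange ones, at (180,222) and (169,247), are look-alikes off the mat, so I leave them alone. The cover is open and the handle sticks out almost straight. The next step is one fit over both cameras using the known geometry.

```bash
cat > fit.py <<'E'
from h import *
from scipy.optimize import least_squares
P=cams.get_image("top");S=cams.get_image("scene")
def model(q):
    x,y,th,c,hp,hj=q; u=lambda a:np.array([np.cos(a),np.sin(a)])
    pot=np.array([x,y]); pin=pot-108*u(th); a=th-c; mid=pin+108*u(a)
    d={"pot_floor":[(*pot,8)],"cover_pin":[(*pin,77)],"cover_middle":[(*mid,56.5)],
       "cover_grip":[(*(mid+70.5*u(a+np.pi/2)),80.5)],
       "wing_a":[(*(mid+69*u(a+k*np.pi/4)),81) for k in (1,3,-3,-1)]}
    h=pot+98*u(hp); d["handle_pin"]=[(*h,42)]; d["handle_grip"]=[(*(h+62*u(hp-hj)),42)]
    return d
obs=[]
for C in (P,S):
    for n in model([0]*6):
        for r in spotter.tip_of(C,n):
            if r["p"]>0.35: obs.append((C,n,np.array(r["position"][::-1])))
def res(q):
    m=model(q); out=[]
    for C,n,p in obs:
        e=min(((proj(C,X)-p) for X in m[n]),key=lambda v:v@v); out+=list(e)
    return out
q0=[584,131,-.707,1.66,1.95,.17]
f=least_squares(res,q0,loss="soft_l1",f_scale=1.5)
if __name__=="__main__":
    print(f.x.round(3)); 
    r=np.reshape(res(f.x),(-1,2))
    for o,e in zip(obs,r): print(o[0]["shot"],o[1],e.round(1))
    for k,v in model(f.x).items(): print(k,np.round(v,1).tolist())
    # blobs on mat
    def blob(C,uv,z,pct):
        u,v=map(int,uv); w=11; g=C["img"][v-w:v+w+1,u-w:u+w+1].max(2).astype(float)
        m=(g>110).astype(np.uint8); n,l,st,ce=cv2.connectedComponentsWithStats(m)
        i=l[w,w] or 1+np.argmax(st[1:,4]); c=ce[i]+[u-w,v-w]; print("gear",C["shot"],c.round(1),st[i,2:],atz(C,c,z).round(1))
    for uv in ((217,237),(217,258),(218,280)): blob(P,uv,7.5,0)
    for uv in ((262,252),(287,261),(312,271)): blob(S,uv,7.5,0)
    for n in("wheel_1_mid","pinion_1_mid"): tip(P,n,8);tip(S,n,8)
    for C in(P,S):
        for r in spotter.boxes_of(C,"mat")[:1]: print(r)
E
python3 fit.py
```

```text
[ 5.80608e+02  1.30893e+02 -7.82000e-01  1.59100e+00  1.89400e+00
  3.01000e-01]
5 pot_floor [-0.8  1.4]
5 cover_pin [-0.9 -1.4]
5 cover_pin [-61.9 -34.3]
5 cover_middle [ 0.5 -0. ]
5 cover_middle [ 39.5 112.2]
5 cover_grip [1.5 0.3]
5 wing_a [ 4.1 29.2]
5 wing_a [1.1 0.6]
5 wing_a [-3.2 -1.2]
5 wing_a [-2.   0.3]
5 wing_a [-3.2 -0.4]
5 handle_pin [-0.8 -0.8]
5 handle_grip [-3.3 -2.6]
6 pot_floor [0.2 2.5]
6 cover_pin [-1.1 -4. ]
6 cover_middle [-1.7  0.1]
6 cover_grip [-2.2  2.1]
6 cover_grip [112.1  18.8]
6 wing_a [ 14.8 -22.4]
6 wing_a [-0.  -3.1]
6 wing_a [ 20.8 -81.8]
6 wing_a [-1.1 -3.6]
6 wing_a [-1.  2.]
6 wing_a [ 0.1 -1. ]
6 handle_pin [ 1.8 -1.2]
6 handle_grip [-0.3  0.5]
6 handle_grip [75.5 -0.3]
pot_floor [[580.6, 130.9, 8.0]]
cover_pin [[504.0, 207.0, 77.0]]
cover_middle [[426.4, 131.9, 56.5]]
cover_grip [[475.4, 81.2, 80.5]]
wing_a [[425.2, 62.9, 81.0], [495.4, 130.8, 81.0], [427.5, 200.9, 81.0], [357.4, 133.1, 81.0]]
handle_pin [[549.5, 223.8, 42.0]]
handle_grip [[548.2, 285.8, 42.0]]
gear 5 [216.2 236.6] [11 11 82] [513.  361.3   7.5]
gear 5 [216.5 258.2] [10 11 82] [458.3 359.5   7.5]
gear 5 [217.1 280.1] [ 16  16 189] [403.6 357.1   7.5]
gear 6 [261.8 252.2] [ 14  12 124] [513.4 361.3   7.5]
gear 6 [286.4 261.2] [ 14  12 134] [458.9 359.5   7.5]
gear 6 [312.2 271.1] [ 22  17 295] [403.9 358.6   7.5]
wheel_1_mid 0.58 px 216 285 xyz [391.9 359.3   8. ]
wheel_1_mid 0.53 px 283 275 xyz [416.2 189.9   8. ]
wheel_1_mid 0.55 px 310 272 xyz [406.  363.5   8. ]
pinion_1_mid 0.66 px 168 246 xyz [488.4 483.4   8. ]
pinion_1_mid 0.61 px 218 254 xyz [468.8 355.8   8. ]
pinion_1_mid 0.55 px 179 225 xyz [542.5 457.4   8. ]
pinion_1_mid 0.71 px 287 261 xyz [457.6 358.6   8. ]
pinion_1_mid 0.6 px 219 276 xyz [558.7 456.2   8. ]
pinion_1_mid 0.54 px 242 302 xyz [490.1 488.1   8. ]
{'bbox': [219.7, 249.9, 36.7, 86.8], 'p': 0.95}
{'bbox': [276.6, 261.3, 110.3, 54.2], 'p': 0.95}
```

play_rows:
  series:
    - [0,0,6.66,13.1,37.5,0,0]
    - [0,0,6.66,13.1,37.5,0,0]
    - [0,0,6.66,13.1,37.5,0,0]
    - [0,0,6.66,13.1,37.5,0,0]
    - [0,0,6.66,13.1,37.5,0,0]
    - [0,0,6.66,13.1,37.5,0,0]
    - [0,0,6.66,13.1,37.5,0,0]
    - [0,0,6.66,13.1,37.5,0,0]

```text
time_s: 3.27
eef_pos: [304.1, -237.7, 231.6]
tcp_rot: [[0.278, 0.96, 0.001], [0.96, -0.278, -0.0], [-0.0, 0.001, -1.0]]
force: [1.2, 0.0, 0.9]
gripper_width: 85.4
gripper_force: 0.0
```

play_rows:
  series:
    - [0,0,6.66,13.1,37.5,0,0]
    - [0,0,6.66,13.1,37.5,0,0]
    - [0,0,6.66,13.1,37.5,0,0]
    - [0,0,6.66,13.1,37.5,0,0]
    - [0,0,6.66,13.1,37.5,0,0]
    - [0,0,6.66,13.1,37.5,0,0]
    - [0,0,6.66,13.1,37.5,0,0]
    - [0,0,6.66,13.1,37.5,0,0]

```text
time_s: 3.93
eef_pos: [409.0, 62.7, 231.7]
tcp_rot: [[-0.604, 0.797, 0.001], [0.797, 0.604, -0.0], [-0.001, 0.001, -1.0]]
force: [1.2, 0.0, 0.4]
gripper_width: 85.2
gripper_force: 0.0
```

play_rows:
  series:
    - [0,0,6.66,13.1,37.5,-10,115]
    - [0,0,6.66,13.1,37.5,-10,115]
    - [0,0,6.66,13.1,37.5,-10,115]
    - [0,0,6.66,13.1,37.5,-10,115]
    - [0,0,6.66,13.1,37.5,-10,115]
    - [0,0,6.66,13.1,37.5,-10,115]
    - [0,0,6.66,13.1,37.5,-10,115]
    - [0,0,6.66,13.1,37.5,-10,115]

```text
time_s: 4.6
eef_pos: [513.9, 362.7, 150.7]
tcp_rot: [[-1.0, -0.008, 0.0], [-0.008, 1.0, -0.0], [-0.0, -0.0, -1.0]]
force: [0.5, 0.4, 0.7]
gripper_width: 46.9
gripper_force: 0.0
```

```bash
cat >> h.py <<'E'
def st():
    s=telemetry.state(); R=np.array(s["tcp_rot"])
    print("t",round(s["time_s"],2),"tcp",np.round(s["eef_pos"],1),"yang",np.degrees(np.arctan2(R[1,1],R[0,1])).round(1),"z",R[:,2].round(3),"F",np.round(s["force"],1),"w",round(s["gripper_width"],1),"gf",round(s["gripper_force"],1),"j",np.round(s["joint_pos"],2))
    return s
E
python3 - <<'E'
from h import *
st(); W=cams.get_image("wrist"); save(W,"w1.png",k=1.5)
for X in ((513,361,8),(458.5,359.5,8),(403.7,358,8)): print(proj(W,X).round(0))
E
```

```text
t 4.6 tcp [513.9 362.7 150.7] yang 90.5 z [ 0. -0. -1.] F [0.5 0.4 0.7] w 46.9 gf 0.0 j [ 0.6   0.46  1.55 -0.    1.13 -0.98]
[250. 181.]
[249. 122.]
[248.  55.]
```

View pics/w1.png

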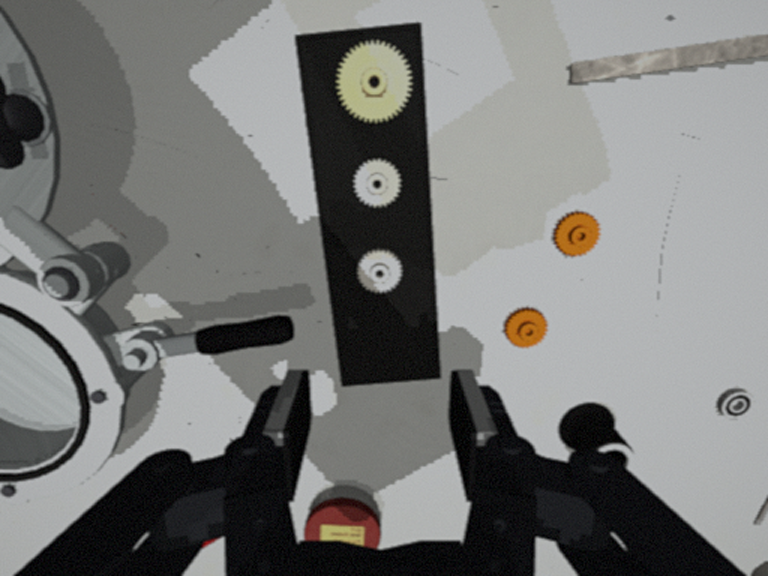

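play_rows:
  series:
    - [0,0,0,0,0,-28,115]
    - [0,0,0,0,0,-28,115]
    - [0,0,0,0,0,-28,115]
    - [0,0,0,0,0,-28,115]
    - [0,0,0,0,0,-25,115]
    - [0,0,0,0,0,-8,115]
    - [0,0,0,0,0,-2,115]
    - [0,0,0,0,0,0,115]

```text
time_s: 5.32
eef_pos: [514.0, 360.7, 4.6]
tcp_rot: [[-1.0, -0.002, 0.0], [-0.002, 1.0, 0.0], [-0.0, 0.0, -1.0]]
force: [0.2, 0.0, -0.4]
gripper_width: 46.9
gripper_force: 0.0
```

play_rows:
  series:
    - [0,0,0,0,0,0,255]
    - [0,0,0,0,0,0,255]
    - [0,0,0,0,0,0,255]
    - [0,0,0,0,0,0,255]
    - [0,0,0,0,0,0,255]
    - [0,0,0,0,0,0,255]

```text
time_s: 5.82
eef_pos: [514.8, 361.4, 6.7]
tcp_rot: [[-1.0, -0.002, 0.004], [-0.002, 1.0, 0.002], [-0.004, 0.002, -1.0]]
force: [0.4, -0.6, 5.4]
gripper_width: 22.6
gripper_force: 58.5
```

play_rows:
  series:
    - [0,0,0,0,0,10,255]
    - [0,0,0,0,0,30,255]
    - [0,0,0,0,0,30,255]
    - [0,0,0,0,0,30,255]
    - [0,0,0,0,0,0,255]

```text
time_s: 6.23
eef_pos: [517.0, 362.9, 112.1]
tcp_rot: [[-1.0, -0.002, 0.011], [-0.002, 1.0, 0.008], [-0.011, 0.008, -1.0]]
force: [0.4, 0.7, 0.2]
gripper_width: 22.5
gripper_force: 58.8
```

```bash
python3 - <<'E'
from h import *
st(); W=cams.get_image("wrist");S=cams.get_image("scene"); 
cv2.imwrite("pics/m1.png",np.hstack([cv2.resize(W["img"][80:384,100:400],(400,400)),cv2.resize(S["img"][150:300,200:350],(400,400))])[:,:,::-1])
E
```

```text
t 6.23 tcp [517.  362.9 112.1] yang 90.1 z [ 0.011  0.008 -1.   ] F [0.4 0.7 0.2] w 22.5 gf 58.8 j [ 0.59  0.49  1.61  0.    1.03 -0.98]
```

View pics/m1.png

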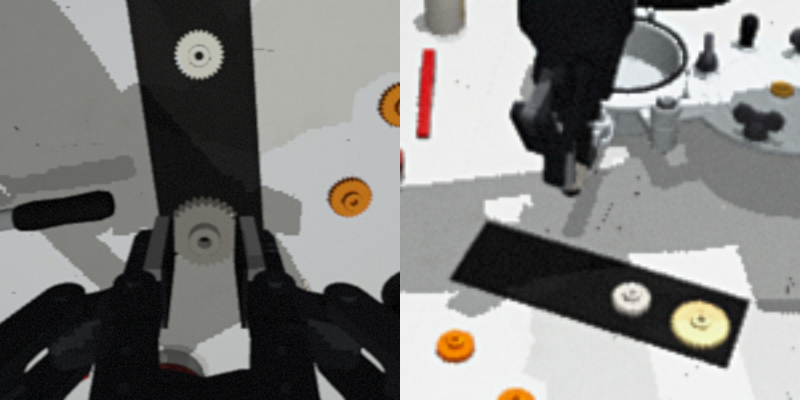

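play_rows:
  series:
    - [0,0,0,12,-33,0,255]
    - [0,0,0,12,-33,0,255]
    - [0,0,0,12,-33,0,255]
    - [0,0,0,12,-33,0,255]
    - [0,0,0,12,-33,0,255]
    - [0,0,0,12,-33,0,255]
    - [0,0,0,12,-33,0,255]
    - [0,0,0,0,0,0,255]

```text
time_s: 7.0
eef_pos: [598.6, 123.9, 103.1]
tcp_rot: [[-1.0, 0.003, -0.001], [0.003, 1.0, -0.003], [0.001, -0.003, -1.0]]
force: [1.0, 0.3, -0.6]
gripper_width: 22.6
gripper_force: 58.9
```

```bash
python3 - <<'E'
from h import *
st(); cams.get_image("top"); cams.get_image("top"); st()
E
```

```text
t 7.0 tcp [598.6 123.9 103.1] yang 89.8 z [-0.001 -0.003 -1.   ] F [ 1.   0.3 -0.6] w 22.6 gf 58.9 j [ 0.19  0.48  1.66 -0.    1.01 -1.38]
t 7.1 tcp [597.1 128.2 103.1] yang 89.9 z [-0.003 -0.    -1.   ] F [-0.6 -0.3 -0.6] w 22.7 gf 58.9 j [ 0.19  0.48  1.66  0.    1.01 -1.38]
```

play_rows:
  series:
    - [0,0,0,0,0,-25,255]
    - [0,0,0,0,0,-25,255]
    - [0,0,0,0,0,-18,255]
    - [0,0,0,0,0,-7,255]
    - [0,0,0,0,0,0,255]
    - [0,0,0,0,0,0,130]
    - [0,0,0,0,0,0,130]
    - [0,0,0,0,0,0,130]

```text
time_s: 7.77
eef_pos: [598.5, 130.1, 30.8]
tcp_rot: [[-1.0, -0.002, 0.003], [-0.002, 1.0, 0.001], [-0.003, 0.001, -1.0]]
force: [-0.0, -0.4, 0.4]
gripper_width: 42.0
gripper_force: 0.0
```

play_rows:
  series:
    - [0,0,0,0,0,20,130]
    - [0,0,0,0,0,35,130]
    - [0,0,0,0,0,20,130]
    - [0,0,0,0,0,0,130]

```text
time_s: 8.1
eef_pos: [601.2, 130.3, 110.6]
tcp_rot: [[-1.0, -0.002, 0.012], [-0.002, 1.0, 0.002], [-0.012, 0.002, -1.0]]
force: [1.0, 0.5, 0.2]
gripper_width: 41.7
gripper_force: 0.0
```

```bash
cat > look.py <<'E'
from h import *
import sys
st(); P=cams.get_image("top");S=cams.get_image("scene");W=cams.get_image("wrist")
cv2.imwrite("pics/"+sys.argv[1],np.hstack([cv2.resize(P["img"][150:300,150:350],(533,400)),cv2.resize(W["img"],(533,400))])[:,:,::-1][:,:1066]) if 0 else cv2.imwrite("pics/"+sys.argv[1],np.vstack([np.hstack([cv2.resize(P["img"][170:300,150:350],(400,260)),cv2.resize(S["img"][150:300,180:400],(390,260))]),cv2.resize(W["img"],(790,300))[:, :]])[:,:,::-1])
def blob(C,uv,z):
    u,v=map(int,uv); w=11; g=C["img"][v-w:v+w+1,u-w:u+w+1].max(2)
    n,l,stt,ce=cv2.connectedComponentsWithStats((g>110).astype(np.uint8))
    if n<2: return print("none",uv)
    i=l[w,w] or 1+np.argmax(stt[1:,4]); c=ce[i]+[u-w,v-w]; print("gear",C["shot"],c.round(1),stt[i,2:],atz(C,c,z).round(1))
for X in((458.5,359.5,7.5),(404,358,7.5)): blob(P,proj(P,X),7.5); blob(S,proj(S,X),7.5)
E
python3 look.py l1.png
```

```text
t 8.1 tcp [601.2 130.3 110.6] yang 90.1 z [ 0.012  0.002 -1.   ] F [1.  0.5 0.2] w 41.7 gf 0.0 j [ 0.19  0.47  1.65  0.    1.01 -1.38]
gear 12 [216.6 258.2] [10 11 90] [458.1 359.2   7.5]
gear 13 [286.4 261.3] [ 14  12 135] [458.9 359.6   7.5]
gear 12 [217.  280.2] [ 16  17 199] [403.4 357.2   7.5]
gear 13 [312.2 271.1] [ 22  17 298] [403.8 358.7   7.5]
```

View pics/l1.png

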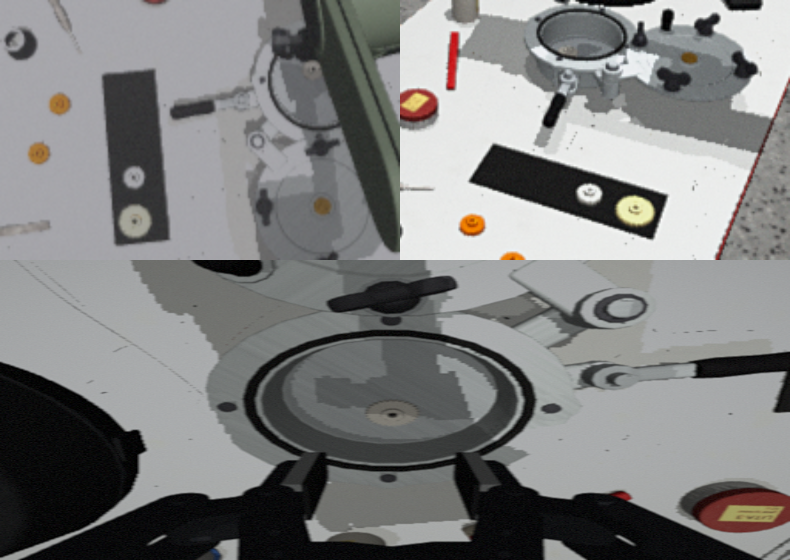

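play_rows:
  series:
    - [0,0,0,-20,33,0,115]
    - [0,0,0,-20,33,0,115]
    - [0,0,0,-20,33,0,115]
    - [0,0,0,-20,33,0,115]
    - [0,0,0,-20,33,0,115]
    - [0,0,0,-20,33,0,115]
    - [0,0,0,-20,33,0,115]
    - [0,0,0,0,0,0,115]

```text
time_s: 8.92
eef_pos: [453.5, 365.2, 103.0]
tcp_rot: [[-1.0, -0.007, -0.003], [-0.007, 1.0, 0.001], [0.003, 0.001, -1.0]]
force: [0.7, 0.2, -0.2]
gripper_width: 46.4
gripper_force: 0.0
```

play_rows:
  series:
    - [0,0,0,0,0,0,115]
    - [0,0,0,0,0,-30,115]
    - [0,0,0,0,0,-30,115]
    - [0,0,0,0,0,-25,115]
    - [0,0,0,0,0,-10,115]
    - [0,0,0,0,0,-3,115]
    - [0,0,0,0,0,0,115]
    - [0,0,0,0,0,0,115]

```text
time_s: 9.58
eef_pos: [458.7, 360.7, 7.3]
tcp_rot: [[-1.0, -0.001, 0.002], [-0.001, 1.0, 0.001], [-0.002, 0.001, -1.0]]
force: [0.1, 0.3, 0.1]
gripper_width: 46.8
gripper_force: 0.0
```

play_rows:
  series:
    - [0,0,0,0,0,0,255]
    - [0,0,0,0,0,0,255]
    - [0,0,0,0,0,0,255]
    - [0,0,0,0,0,0,255]
    - [0,0,0,0,0,0,255]
    - [0,0,0,0,0,0,255]

```text
time_s: 10.08
eef_pos: [459.4, 361.9, 9.5]
tcp_rot: [[-1.0, -0.002, 0.005], [-0.002, 1.0, 0.004], [-0.005, 0.004, -1.0]]
force: [-0.3, -1.4, 10.6]
gripper_width: 7.2
gripper_force: 60.0
```

```bash
python3 - <<'E'
from h import *
st(); W=cams.get_image("wrist");S=cams.get_image("scene"); 
cv2.imwrite("pics/m2.png",np.hstack([cv2.resize(W["img"][150:350,150:350],(400,400)),cv2.resize(S["img"][200:300,240:340],(400,400))])[:,:,::-1])
E
```

```text
t 10.08 tcp [459.4 361.9   9.5] yang 90.1 z [ 0.005  0.004 -1.   ] F [-0.3 -1.4 10.6] w 7.2 gf 60.0 j [ 0.65  0.55  1.82 -0.    0.77 -0.93]
```

View pics/m2.png

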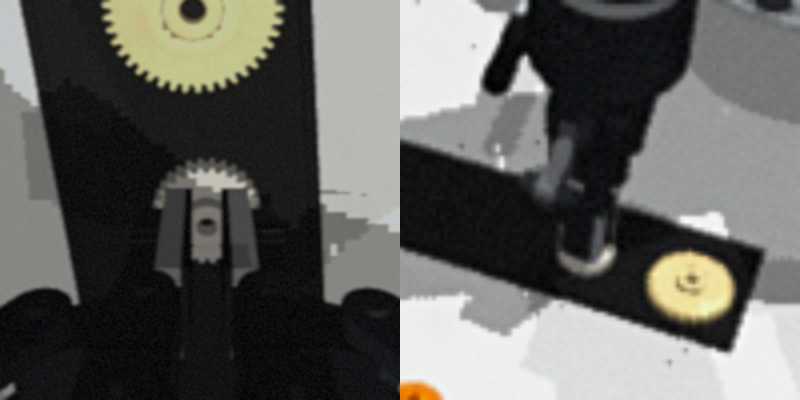

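play_rows:
  series:
    - [0,0,0,0,0,8,255]
    - [0,0,0,0,0,25,255]
    - [0,0,0,0,0,35,255]
    - [0,0,0,0,0,30,255]
    - [0,0,0,15.5,-33,0,255]
    - [0,0,0,15.5,-33,0,255]
    - [0,0,0,15.5,-33,0,255]
    - [0,0,0,15.5,-33,0,255]

```text
time_s: 10.85
eef_pos: [520.1, 227.5, 105.6]
tcp_rot: [[-1.0, -0.003, 0.002], [-0.003, 1.0, 0.001], [-0.002, 0.001, -1.0]]
force: [-0.2, -0.3, 0.6]
gripper_width: 7.0
gripper_force: 58.8
```

play_rows:
  series:
    - [0,0,0,15.5,-33,0,255]
    - [0,0,0,15.5,-33,0,255]
    - [0,0,0,15.5,-33,0,255]
    - [0,0,0,0,0,0,255]
    - [0,0,0,0,0,0,255]
    - [0,0,0,0,0,-20,255]
    - [0,0,0,0,0,-20,255]
    - [0,0,0,0,0,0,255]

```text
time_s: 11.52
eef_pos: [563.0, 130.2, 61.6]
tcp_rot: [[-1.0, -0.003, -0.007], [-0.003, 1.0, -0.001], [0.007, -0.001, -1.0]]
force: [-1.4, 0.0, -0.8]
gripper_width: 7.1
gripper_force: 58.9
```

play_rows:
  series:
    - [0,0,0,0,0,-20,255]
    - [0,0,0,0,0,-15,255]
    - [0,0,0,0,0,0,255]
    - [0,0,0,0,0,0,170]
    - [0,0,0,0,0,0,170]
    - [0,0,0,0,0,0,170]
    - [0,0,0,0,0,25,130]
    - [0,0,0,0,0,35,130]

```text
time_s: 12.18
eef_pos: [564.1, 129.3, 88.2]
tcp_rot: [[-1.0, -0.002, -0.006], [-0.002, 1.0, -0.001], [0.006, -0.001, -1.0]]
force: [0.8, -0.2, -1.1]
gripper_width: 41.9
gripper_force: 0.0
```

play_rows:
  series:
    - [0,0,0,0,0,15,130]
    - [0,0,0,0,0,0,130]

```text
time_s: 12.35
eef_pos: [569.2, 130.4, 109.8]
tcp_rot: [[-1.0, -0.002, 0.01], [-0.002, 1.0, 0.002], [-0.01, 0.002, -1.0]]
force: [0.5, -0.7, 1.3]
gripper_width: 42.0
gripper_force: 0.0
```

```bash
python3 look.py l2.png
```

```text
t 12.35 tcp [569.2 130.4 109.8] yang 90.1 z [ 0.01   0.002 -1.   ] F [ 0.5 -0.7  1.3] w 42.0 gf 0.0 j [ 0.21  0.43  1.72  0.    0.98 -1.37]
gear 17 [205.  267.5] [1 4 4] [434.9 388.4   7.5]
gear 18 [294.8 250.5] [ 7  3 12] [455.8 324.3   7.5]
gear 17 [217.  280.2] [ 16  17 199] [403.4 357.2   7.5]
gear 18 [312.2 271.1] [ 22  17 297] [403.8 358.8   7.5]
```

View pics/l2.png

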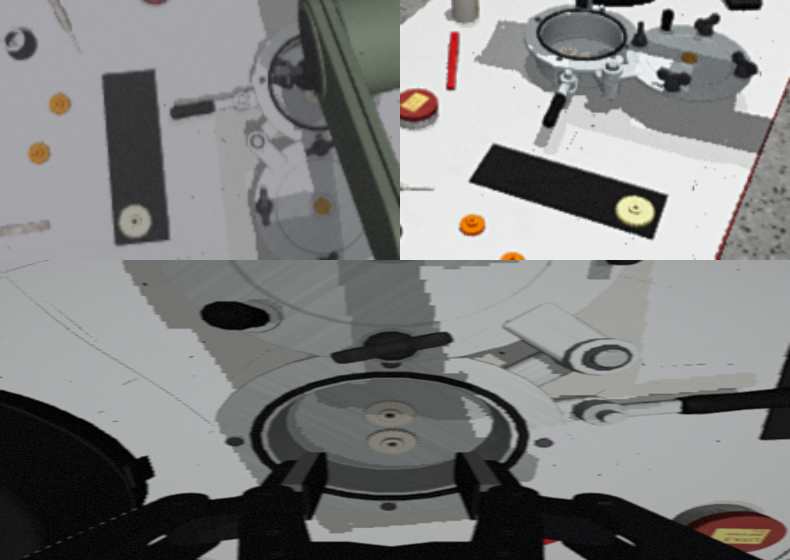

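play_rows:
  series:
    - [0,0,0,-23.2,32.8,0,60]
    - [0,0,0,-23.2,32.8,0,60]
    - [0,0,0,-23.2,32.8,0,60]
    - [0,0,0,-23.2,32.8,0,60]
    - [0,0,0,-23.2,32.8,0,60]
    - [0,0,0,-23.2,32.8,0,60]
    - [0,0,0,-23.2,32.8,0,60]
    - [0,0,0,0,0,0,60]

```text
time_s: 13.17
eef_pos: [399.3, 363.4, 103.1]
tcp_rot: [[-1.0, -0.008, -0.003], [-0.008, 1.0, 0.001], [0.003, 0.001, -1.0]]
force: [1.2, -0.2, 0.1]
gripper_width: 64.9
gripper_force: 0.0
```

play_rows:
  series:
    - [0,0,0,0,0,0,60]
    - [0,0,0,0,0,-30,60]
    - [0,0,0,0,0,-30,60]
    - [0,0,0,0,0,-26,60]
    - [0,0,0,0,0,-12,60]
    - [0,0,0,0,0,-3,60]
    - [0,0,0,0,0,0,60]
    - [0,0,0,0,0,0,60]

```text
time_s: 13.83
eef_pos: [404.6, 358.7, 3.6]
tcp_rot: [[-1.0, -0.001, 0.0], [-0.001, 1.0, 0.0], [-0.0, 0.0, -1.0]]
force: [-0.4, -0.3, -0.0]
gripper_width: 65.2
gripper_force: 0.0
```

play_rows:
  series:
    - [0,0,0,0,0,0,255]
    - [0,0,0,0,0,0,255]
    - [0,0,0,0,0,0,255]
    - [0,0,0,0,0,0,255]
    - [0,0,0,0,0,0,255]
    - [0,0,0,0,0,0,255]

```text
time_s: 14.33
eef_pos: [404.6, 359.6, 5.2]
tcp_rot: [[-1.0, -0.002, 0.002], [-0.002, 1.0, 0.002], [-0.002, 0.002, -1.0]]
force: [-1.0, -2.0, 7.2]
gripper_width: 37.2
gripper_force: 59.2
```

play_rows:
  series:
    - [0,0,0,0,0,8,255]
    - [0,0,0,0,0,25,255]
    - [0,0,0,0,0,35,255]
    - [0,0,0,0,0,32,255]
    - [0,0,0,25,-32.6,0,255]
    - [0,0,0,25,-32.6,0,255]
    - [0,0,0,25,-32.6,0,255]
    - [0,0,0,25,-32.6,0,255]

```text
time_s: 15.0
eef_pos: [504.6, 227.8, 104.9]
tcp_rot: [[-1.0, -0.003, 0.002], [-0.003, 1.0, 0.001], [-0.002, 0.001, -1.0]]
force: [1.1, 0.6, -0.4]
gripper_width: 0.1
gripper_force: 0.0
```

play_rows:
  series:
    - [0,0,0,25,-32.6,0,255]
    - [0,0,0,25,-32.6,0,255]
    - [0,0,0,25,-32.6,0,255]
    - [0,0,0,0,0,0,255]
    - [0,0,0,0,0,0,255]
    - [0,0,0,0,0,-20,255]
    - [0,0,0,0,0,-20,255]
    - [0,0,0,0,0,0,255]

```text
time_s: 15.67
eef_pos: [575.2, 131.7, 60.6]
tcp_rot: [[-1.0, -0.003, -0.007], [-0.003, 1.0, -0.001], [0.007, -0.001, -1.0]]
force: [-0.3, -0.1, -1.0]
gripper_width: -0.0
gripper_force: 0.0
```

play_rows:
  series:
    - [0,0,0,0,0,-20,255]
    - [0,0,0,0,0,-10,255]
    - [0,0,0,0,0,0,255]
    - [0,0,0,0,0,0,95]
    - [0,0,0,0,0,0,95]
    - [0,0,0,0,0,0,95]
    - [0,0,0,0,0,25,95]
    - [0,0,0,0,0,35,95]

```text
time_s: 16.33
eef_pos: [576.6, 130.6, 91.8]
tcp_rot: [[-1.0, -0.002, -0.007], [-0.002, 1.0, -0.001], [0.007, -0.001, -1.0]]
force: [0.8, 0.2, -0.1]
gripper_width: 53.7
gripper_force: 0.0
```

play_rows:
  series:
    - [0,0,0,0,0,15,95]
    - [0,0,0,0,0,0,95]
    - [0,0,0,0,0,0,255]

```text
time_s: 16.58
eef_pos: [579.4, 131.1, 110.0]
tcp_rot: [[-1.0, -0.002, 0.003], [-0.002, 1.0, 0.001], [-0.003, 0.001, -1.0]]
force: [-0.4, -0.5, 0.0]
gripper_width: 43.1
gripper_force: 0.0
```

```bash
python3 look.py l3.png; python3 fit.py | egrep "^\[|^ |cover|handle|pot|wing"
```

```text
t 16.58 tcp [579.4 131.1 110. ] yang 90.1 z [ 0.003  0.001 -1.   ] F [-0.4 -0.5  0. ] w 43.1 gf 0.0 j [ 0.2   0.45  1.69  0.    1.   -1.37]
gear 20 [205.  267.5] [1 4 4] [434.9 388.4   7.5]
gear 21 [294.8 250.5] [ 7  3 12] [455.8 324.3   7.5]
gear 20 [215.4 280.5] [ 16  16 203] [402.7 361.4   7.5]
gear 21 [312.1 272.9] [ 22  17 296] [402.4 363.2   7.5]
[ 5.78151e+02  1.28415e+02 -7.98000e-01  1.56300e+00  1.83600e+00
  1.26000e-01]
23 pot_floor [0.2 1.3]
23 cover_pin [ 0.5 -2.1]
23 cover_middle [ 0.7 -0.4]
23 wing_a [-2.  0.]
23 wing_a [-0.3  0.9]
23 wing_a [ 67.8 -13.3]
23 wing_a [-0.7  0.3]
23 handle_pin [3.1 0.7]
23 handle_grip [-1.9  1.9]
24 pot_floor [-0.2  1.5]
24 cover_pin [ 2.5 -4.5]
24 cover_middle [-0.9  0.4]
24 cover_middle [23.7 16. ]
24 cover_grip [-3.8 -1.9]
24 wing_a [ 2.2 -4.1]
24 wing_a [-0.3 -2.1]
24 wing_a [1.  3.7]
24 wing_a [-4.5  2.5]
24 handle_pin [ 0.6 -0.4]
24 handle_pin [-57.5  35.9]
24 handle_grip [-0.9 -0.8]
pot_floor [[578.2, 128.4, 8.0]]
cover_pin [[502.8, 205.8, 77.0]]
cover_middle [[426.0, 129.8, 56.5]]
cover_grip [[475.6, 79.7, 80.5]]
wing_a [[425.7, 60.8, 81.0], [495.0, 129.4, 81.0], [426.4, 198.8, 81.0], [357.0, 130.1, 81.0]]
handle_pin [[552.4, 223.0, 42.0]]
handle_grip [[543.8, 284.4, 42.0]]Traceback (most recent call last):
  File "fit.py", line 34, in <module>
    for uv in ((217,237),(217,258),(218,280)): blob(P,uv,7.5,0)
                                               ~~~~^^^^^^^^^^^^
  File "fit.py", line 33, in blob
    i=l[w,w] or 1+np.argmax(st[1:,4]); c=ce[i]+[u-w,v-w]; print("gear",C["shot"],c.round(1),st[i,2:],atz(C,c,z).round(1))
                  ~~~~~~~~~^^^^^^^^^^
    return _wrapfunc(a, 'argmax', axis=axis, out=out, **kwds)
    return bound(*args, **kwds)
ValueError: attempt to get argmax of an empty sequence
```

View pics/l3.png

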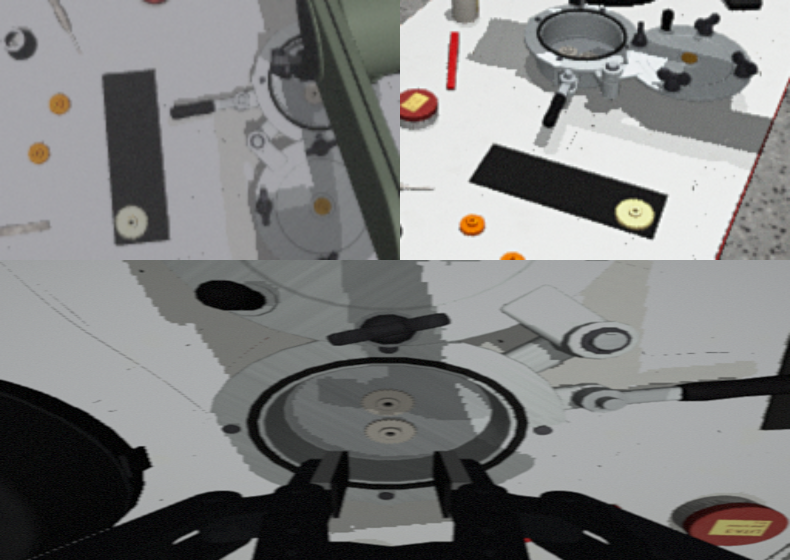

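play_rows:
  series:
    - [0,0,0,-25.2,33,0,85]
    - [0,0,0,-25.2,33,0,85]
    - [0,0,0,-25.2,33,0,85]
    - [0,0,0,-25.2,33,0,85]
    - [0,0,0,-25.2,33,0,85]
    - [0,0,0,-25.2,33,0,85]
    - [0,0,0,-25.2,33,0,85]
    - [0,0,0,0,0,0,85]

```text
time_s: 18.2
eef_pos: [398.3, 367.0, 108.6]
tcp_rot: [[-1.0, -0.008, -0.001], [-0.008, 1.0, 0.003], [0.001, 0.003, -1.0]]
force: [-0.2, 0.1, -0.1]
gripper_width: 56.8
gripper_force: 0.0
```

play_rows:
  series:
    - [0,0,0,0,0,0,85]
    - [0,0,0,0,0,-30,85]
    - [0,0,0,0,0,-30,85]
    - [0,0,0,0,0,-28,85]
    - [0,0,0,0,0,-14,85]
    - [0,0,0,0,0,-4,85]
    - [0,0,0,0,0,0,85]
    - [0,0,0,0,0,0,85]

```text
time_s: 18.87
eef_pos: [403.5, 361.8, 3.0]
tcp_rot: [[-1.0, -0.001, 0.001], [-0.001, 1.0, 0.001], [-0.001, 0.001, -1.0]]
force: [-0.3, 1.0, -0.1]
gripper_width: 56.9
gripper_force: 0.0
```

play_rows:
  series:
    - [0,0,0,0,0,-2,85]
    - [0,0,0,0,0,0,85]

```text
time_s: 19.03
eef_pos: [403.2, 362.3, 1.4]
tcp_rot: [[-1.0, -0.002, 0.002], [-0.002, 1.0, 0.002], [-0.002, 0.002, -1.0]]
force: [0.0, 0.6, -0.1]
gripper_width: 57.2
gripper_force: 0.0
```

play_rows:
  series:
    - [0,0,0,0,0,0,255]
    - [0,0,0,0,0,0,255]
    - [0,0,0,0,0,0,255]
    - [0,0,0,0,0,0,255]
    - [0,0,0,0,0,0,255]
    - [0,0,0,0,0,0,255]
    - [0,0,0,0,0,5,255]
    - [0,0,0,0,0,5,255]

```text
time_s: 19.7
eef_pos: [402.2, 362.1, 10.9]
tcp_rot: [[-1.0, -0.002, 0.0], [-0.002, 1.0, 0.0], [-0.0, 0.0, -1.0]]
force: [-0.0, -0.0, -0.1]
gripper_width: 38.5
gripper_force: 60.2
```

play_rows:
  series:
    - [0,0,0,0,0,10,255]
    - [0,0,0,0,0,15,255]
    - [0,0,0,0,0,25,255]
    - [0,0,0,0,0,25,255]
    - [0,0,0,0,0,15,255]

```text
time_s: 20.12
eef_pos: [403.1, 362.8, 103.6]
tcp_rot: [[-1.0, -0.002, 0.003], [-0.002, 1.0, 0.003], [-0.003, 0.003, -1.0]]
force: [-0.4, 0.8, 0.1]
gripper_width: 38.2
gripper_force: 60.3
```

Held this time. Carrying it to the pot.

play_rows:
  series:
    - [0,0,0,10,-13,0,255]
    - [0,0,0,25,-33,0,255]
    - [0,0,0,25,-33,0,255]
    - [0,0,0,25,-33,0,255]
    - [0,0,0,25,-33,0,255]
    - [0,0,0,25,-33,0,255]
    - [0,0,0,25,-33,0,255]
    - [0,0,0,17,-20,0,255]

```text
time_s: 20.78
eef_pos: [581.4, 127.8, 101.3]
tcp_rot: [[-1.0, 0.0, 0.002], [0.0, 1.0, -0.0], [-0.002, -0.0, -1.0]]
force: [-0.3, -0.1, 0.1]
gripper_width: 38.4
gripper_force: 60.3
```

play_rows:
  series:
    - [0,0,0,0,0,0,255]
    - [0,0,0,0,0,0,255]
    - [0,0,0,0,0,-20,255]
    - [0,0,0,0,0,-20,255]
    - [0,0,0,0,0,-20,255]
    - [0,0,0,0,0,-8,255]
    - [0,0,0,0,0,0,255]
    - [0,0,0,0,0,0,255]

```text
time_s: 21.45
eef_pos: [579.0, 131.8, 32.8]
tcp_rot: [[-1.0, -0.003, -0.0], [-0.003, 1.0, 0.0], [0.0, 0.0, -1.0]]
force: [-1.2, 0.2, 0.6]
gripper_width: 38.7
gripper_force: 60.4
```

play_rows:
  series:
    - [0,0,0,0,0,0,95]
    - [0,0,0,0,0,0,95]
    - [0,0,0,0,0,0,95]
    - [0,0,0,0,0,0,95]
    - [0,0,0,0,0,25,95]
    - [0,0,0,0,0,35,95]
    - [0,0,0,0,0,15,95]
    - [0,0,0,0,0,0,95]

```text
time_s: 22.12
eef_pos: [582.2, 131.5, 112.0]
tcp_rot: [[-1.0, -0.002, 0.009], [-0.002, 1.0, 0.002], [-0.009, 0.002, -1.0]]
force: [1.1, -0.4, 0.8]
gripper_width: 53.3
gripper_force: 0.0
```

```bash
python3 look.py l4.png
```

```text
t 22.12 tcp [582.2 131.5 112. ] yang 90.1 z [ 0.009  0.002 -1.   ] F [ 1.1 -0.4  0.8] w 53.3 gf 0.0 j [ 0.2   0.45  1.69  0.    1.   -1.37]
gear 25 [205.  267.5] [1 4 4] [434.9 388.4   7.5]
gear 26 [294.8 250.5] [ 7  3 12] [455.8 324.3   7.5]
gear 25 [205.3 280.9] [ 2 23 35] [401.7 386.8   7.5]
gear 26 [321.5 259. ] [4 1 4] [398.9 319.9   7.5]
```

View pics/l4.png

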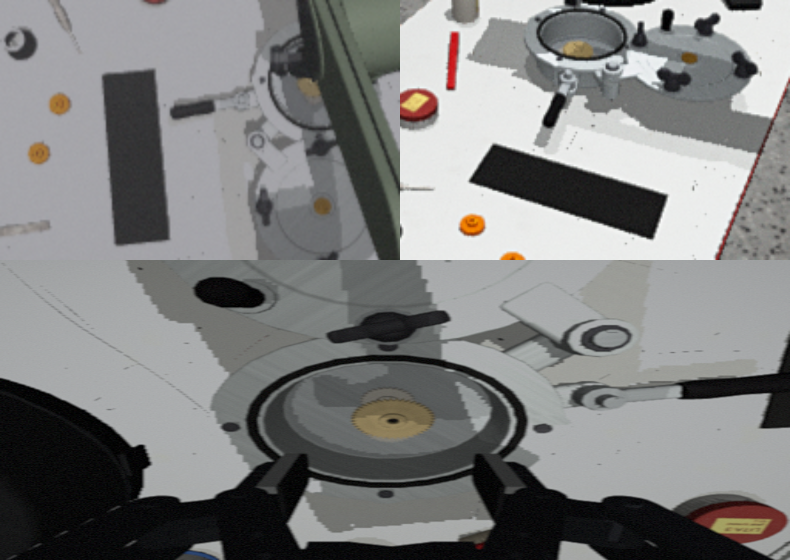

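play_rows:
  series:
    - [0,0,0,-17,37,0,255]
    - [0,0,0,-17,37,0,255]
    - [0,0,0,-17,37,0,255]
    - [0,0,0,-17,37,0,255]
    - [0,0,0,0,0,0,255]
    - [0,0,0,0,0,-35,255]
    - [0,0,0,0,0,-35,255]
    - [0,0,0,0,0,-9,255]

```text
time_s: 22.93
eef_pos: [507.2, 276.9, 22.6]
tcp_rot: [[-1.0, -0.003, -0.01], [-0.003, 1.0, -0.005], [0.01, -0.005, -1.0]]
force: [-0.8, -0.1, -0.8]
gripper_width: -0.1
gripper_force: 0.0
```

play_rows:
  series:
    - [0,0,0,0,0,0,255]
    - [0,0,0,4,0,0,255]
    - [0,0,0,4,0,0,255]
    - [0,0,0,4,0,0,255]
    - [0,0,0,4,0,0,255]

```text
time_s: 23.35
eef_pos: [528.2, 279.3, 29.8]
tcp_rot: [[-1.0, -0.001, 0.001], [-0.001, 1.0, 0.001], [-0.001, 0.001, -1.0]]
force: [-2.3, 1.1, 0.7]
gripper_width: 0.1
gripper_force: 1.2
```

play_rows:
  series:
    - [0,0,-7,5.7,1.2,0,255]
    - [0,0,-7,7.1,1.7,0,255]
    - [0,0,-7,7.4,0.9,0,255]
    - [0,0,-7,7.4,0,0,255]
    - [0,0,-7,7.3,-0.9,0,255]
    - [0,0,-7,7.1,-1.8,0,255]
    - [0,0,-7,6.9,-2.7,0,255]
    - [0,0,-7,6.5,-3.5,0,255]

```text
time_s: 24.02
eef_pos: [583.8, 274.6, 29.5]
tcp_rot: [[-0.555, 0.832, 0.002], [0.832, 0.555, 0.002], [0.001, 0.002, -1.0]]
force: [-2.3, 3.2, -0.4]
gripper_width: -0.2
gripper_force: 1.2
```

play_rows:
  series:
    - [0,0,-7,6,-4.2,0,255]
    - [0,0,-7,5.4,-5,0,255]
    - [0,0,0,0,0,0,255]

```text
time_s: 24.27
eef_pos: [595.9, 264.3, 29.4]
tcp_rot: [[-0.341, 0.94, 0.003], [0.94, 0.341, 0.001], [-0.0, 0.003, -1.0]]
force: [0.1, -0.6, 1.3]
gripper_width: -0.2
gripper_force: 0.0
```

play_rows:
  series:
    - [0,0,-4,2.5,-2.9,0,255]
    - [0,0,-4,2.3,-3,0,255]
    - [0,0,0,0,0,0,255]

```text
time_s: 24.52
eef_pos: [600.0, 258.9, 29.2]
tcp_rot: [[-0.211, 0.977, 0.002], [0.977, 0.211, 0.001], [0.0, 0.003, -1.0]]
force: [-0.1, 0.8, 0.0]
gripper_width: 0.3
gripper_force: 0.1
```

play_rows:
  series:
    - [0,0,0,1,-3,0,255]
    - [0,0,0,1,-3,0,255]
    - [0,0,0,0,0,0,255]

```text
time_s: 24.77
eef_pos: [601.5, 254.8, 29.2]
tcp_rot: [[-0.211, 0.978, 0.002], [0.978, 0.211, 0.004], [0.004, 0.003, -1.0]]
force: [0.2, 7.9, 1.8]
gripper_width: -0.0
gripper_force: 3.8
```

play_rows:
  series:
    - [0,0,0,1,-2,0,255]
    - [0,0,0,0,-2,0,255]
    - [0,0,0,0,0,0,255]

```text
time_s: 25.02
eef_pos: [601.6, 254.6, 29.3]
tcp_rot: [[-0.209, 0.978, 0.001], [0.978, 0.209, 0.01], [0.01, 0.003, -1.0]]
force: [-3.6, 19.5, -0.3]
gripper_width: -0.0
gripper_force: 9.7
```

play_rows:
  series:
    - [0,0,0,2,15,0,255]
    - [0,0,0,0,0,30,255]
    - [0,0,0,0,0,35,255]
    - [0,0,-7,0,0,35,255]
    - [0,0,-7,-21.4,-30.7,10,115]
    - [0,0,-7,-21.4,-30.7,0,115]
    - [0,0,-7,-21.4,-30.7,0,115]
    - [0,0,-7,-21.4,-30.7,0,115]

```text
time_s: 25.68
eef_pos: [517.1, 139.4, 138.7]
tcp_rot: [[0.392, 0.92, 0.0], [0.92, -0.392, -0.001], [-0.001, 0.001, -1.0]]
force: [0.2, 0.2, 0.1]
gripper_width: 46.6
gripper_force: 0.0
```

play_rows:
  series:
    - [0,0,-7,-21.4,-30.7,0,115]
    - [0,0,-7,-21.4,-30.7,0,115]
    - [0,0,-7,0,0,0,115]
    - [0,0,-1,0,0,0,115]
    - [0,0,0,0,0,0,115]

```text
time_s: 26.1
eef_pos: [476.0, 79.3, 138.8]
tcp_rot: [[0.704, 0.71, 0.001], [0.71, -0.704, -0.0], [0.001, 0.001, -1.0]]
force: [0.9, 0.2, 0.5]
gripper_width: 47.0
gripper_force: 0.0
```

```bash
python3 - <<'E'
from h import *
st(); W=cams.get_image("wrist");P=cams.get_image("top");S=cams.get_image("scene")
for C in(W,P,S):
    tip(C,"cover_grip",80.5,.2); tip(C,"wing_a",81); tip(C,"handle_grip",42); tip(C,"handle_pin",42);tip(C,"cover_pin",77)
for X in((475.5,80.5,95),(475.5,80.5,80.5)): print(proj(W,X))
cv2.imwrite("pics/k1.png",np.hstack([cv2.resize(W["img"],(500,375)),cv2.resize(S["img"][150:270,180:276],(300,375))])[:,:,::-1])
E
```

```text
t 26.1 tcp [476.   79.3 138.8] yang -44.7 z [ 0.001 -0.    -1.   ] F [0.9 0.2 0.5] w 47.0 gf 0.0 j [ 0.14  0.26  1.91 -0.    0.97  0.92]
cover_grip 0.78 px 253 215 xyz [476.   80.1  80.5]
wing_a 0.88 px 220 278 xyz [423.4  61.2  81. ]
wing_a 0.71 px 216 145 xyz [493.6 131.1  81. ]
wing_a 0.58 px 62 143 xyz [424.5 201.2  81. ]
handle_grip 0.73 px 88 279 xyz [317.3 127.6  42. ]
cover_pin 0.73 px 145 44 xyz [506.4 201.6  77. ]
cover_pin 0.46 px 320 34 xyz [583.3 133.1  77. ]
cover_grip 0.75 px 330 255 xyz [466.9  83.9  80.5]
cover_grip 0.66 px 309 240 xyz [501.2 133.   80.5]
wing_a 0.61 px 312 240 xyz [500.7 125.8  81. ]
wing_a 0.52 px 340 271 xyz [429.3  63.3  81. ]
wing_a 0.43 px 316 302 xyz [359.9 119.3  81. ]
wing_a 0.4 px 281 275 xyz [420.3 200.4  81. ]
handle_grip 0.48 px 267 198 xyz [609.3 231.1  42. ]
handle_pin 0.48 px 270 219 xyz [554.5 222.2  42. ]
cover_pin 0.82 px 276 240 xyz [502.  210.2  77. ]
cover_grip 0.61 px 333 158 xyz [474.3  64.9  80.5]
wing_a 0.63 px 332 194 xyz [429.5 200.4  81. ]
wing_a 0.6 px 318 167 xyz [491.9 119.6  81. ]
wing_a 0.49 px 351 162 xyz [429.5  63.8  81. ]
handle_grip 0.63 px 245 195 xyz [613.3 250.2  42. ]
handle_pin 0.73 px 279 179 xyz [571.  158.3  42. ]
handle_pin 0.68 px 274 197 xyz [552.9 225.   42. ]
handle_pin 0.52 px 245 194 xyz [614.2 248.2  42. ]
cover_pin 0.81 px 297 191 xyz [500.6 221.7  77. ]
cover_pin 0.59 px 332 160 xyz [473.8  70.6  77. ]
[251.80543839 223.60709782]
[251.88472002 215.03717429]
```

View pics/k1.png

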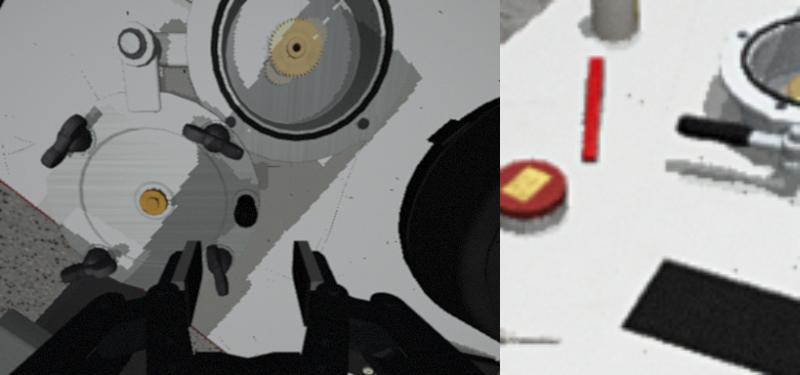

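play_rows:
  series:
    - [0,0,0,0,0,-25,115]
    - [0,0,0,0,0,-25,115]
    - [0,0,0,0,0,-15,115]
    - [0,0,0,0,0,-2,115]
    - [0,0,0,0,0,0,115]
    - [0,0,0,0,0,0,255]
    - [0,0,0,0,0,0,255]
    - [0,0,0,0,0,0,255]

```text
time_s: 27.67
eef_pos: [475.8, 80.2, 72.4]
tcp_rot: [[0.706, 0.708, 0.001], [0.708, -0.706, 0.001], [0.002, -0.0, -1.0]]
force: [-0.8, 3.2, 0.2]
gripper_width: 13.1
gripper_force: 58.5
```

play_rows:
  series:
    - [0,0,0,0,0,0,255]
    - [0,0,0,0,0,0,255]

```text
time_s: 27.83
eef_pos: [475.9, 80.1, 72.1]
tcp_rot: [[0.706, 0.708, 0.002], [0.708, -0.706, 0.001], [0.002, 0.0, -1.0]]
force: [-0.8, 3.0, 3.5]
gripper_width: 13.0
gripper_force: 58.5
```

```bash
python3 - <<'E'
from h import *
st(); P=cams.get_image("top"); save(P,"t5.png",(250,100,450,250),4)
c=np.array([503.5,206.5]);k=np.array([475.5,80.6]);d=k-c;r=np.hypot(*d);a=np.degrees(np.arctan2(d[1],d[0]));print(r,a)
q=[c+r*np.array([np.cos(np.radians(a+7*i)),np.sin(np.radians(a+7*i))]) for i in range(14)]
print(np.diff(q,axis=0).round(1).tolist())
E
```

```text
t 27.83 tcp [475.9  80.1  72.1] yang -44.9 z [ 0.002  0.001 -1.   ] F [-0.8  3.   3.5] w 13.0 gf 58.5 j [0.14 0.34 1.99 0.   0.8  0.93]
128.97600552040677 -102.53844454019564
[[15.6, -2.5], [15.7, -0.6], [15.7, 1.4], [15.4, 3.3], [14.9, 5.1], [14.2, 6.9], [13.2, 8.6], [12.1, 10.1], [10.7, 11.5], [9.3, 12.7], [7.6, 13.8], [5.9, 14.6], [4.1, 15.2]]
```

View pics/t5.png

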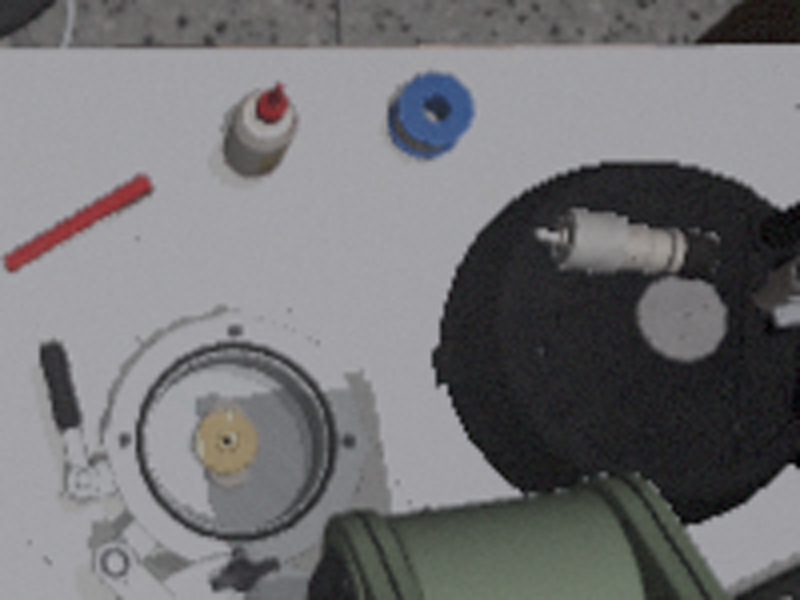

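play_rows:
  series:
    - [0,0,3.5,7.8,-1.2,0,255]
    - [0,0,3.5,7.8,-1.3,0,255]
    - [0,0,7,15.7,-0.6,0,255]
    - [0,0,7,15.7,1.4,0,255]
    - [0,0,7,15.4,3.3,0,255]
    - [0,0,7,14.9,5.1,0,255]
    - [0,0,7,14.2,6.9,0,255]
    - [0,0,7,13.2,8.6,0,255]

```text
time_s: 28.55
eef_pos: [577.4, 101.8, 71.0]
tcp_rot: [[-0.076, 0.997, -0.008], [0.997, 0.076, -0.0], [0.0, -0.008, -1.0]]
force: [-7.8, 0.5, 6.6]
gripper_width: 13.4
gripper_force: 59.0
```

play_rows:
  series:
    - [0,0,7,12.1,10.1,0,255]
    - [0,0,7,10.7,11.5,0,255]
    - [0,0,7,9.3,12.7,0,255]
    - [0,0,7,7.6,13.8,0,255]
    - [0,0,0,0,0,0,255]

```text
time_s: 28.97
eef_pos: [618.7, 151.5, 71.2]
tcp_rot: [[-0.536, 0.845, -0.004], [0.845, 0.536, 0.0], [0.002, -0.004, -1.0]]
force: [-3.4, 4.6, 4.4]
gripper_width: 13.4
gripper_force: 59.1
```

play_rows:
  series:
    - [0,0,3.5,3,7.3,0,255]
    - [0,0,0,0,0,0,255]

```text
time_s: 29.13
eef_pos: [621.0, 157.2, 71.3]
tcp_rot: [[-0.584, 0.812, -0.005], [0.812, 0.584, -0.001], [0.002, -0.005, -1.0]]
force: [-5.4, -0.4, 5.9]
gripper_width: 13.6
gripper_force: 59.1
```

play_rows:
  series:
    - [0,0,3.5,2.7,7.4,0,255]
    - [0,0,3.5,2.2,7.5,0,255]
    - [0,0,0,0,0,0,255]

```text
time_s: 29.38
eef_pos: [626.0, 171.8, 71.3]
tcp_rot: [[-0.679, 0.734, -0.005], [0.735, 0.679, -0.002], [0.002, -0.005, -1.0]]
force: [-4.2, -0.2, 3.9]
gripper_width: 13.7
gripper_force: 59.1
```

play_rows:
  series:
    - [0,0,2,1,4.4,0,255]
    - [0,0,0,0,0,0,255]

```text
time_s: 29.55
eef_pos: [626.9, 175.5, 71.4]
tcp_rot: [[-0.703, 0.711, -0.005], [0.711, 0.703, -0.003], [0.001, -0.005, -1.0]]
force: [-4.4, -2.4, 5.7]
gripper_width: 13.1
gripper_force: 59.1
```

play_rows:
  series:
    - [0,0,2,0.8,4.4,0,255]
    - [0,0,0,0,0,0,255]

```text
time_s: 29.72
eef_pos: [627.7, 179.4, 71.4]
tcp_rot: [[-0.727, 0.686, -0.005], [0.686, 0.727, -0.003], [0.001, -0.006, -1.0]]
force: [-4.5, -2.7, 5.7]
gripper_width: 13.3
gripper_force: 59.1
```

play_rows:
  series:
    - [0,0,2,0.7,4.4,0,255]
    - [0,0,0,0,0,0,255]

```text
time_s: 29.88
eef_pos: [628.0, 181.6, 71.2]
tcp_rot: [[-0.751, 0.66, -0.006], [0.66, 0.751, -0.007], [-0.0, -0.009, -1.0]]
force: [-5.3, -8.7, 5.8]
gripper_width: 13.1
gripper_force: 59.2
```

play_rows:
  series:
    - [0,0,1,0.3,3,0,255]
    - [0,0,0,0,0,0,255]
    - [0,0,0,0,0,0,255]

```text
time_s: 30.13
eef_pos: [627.6, 182.4, 71.0]
tcp_rot: [[-0.764, 0.646, -0.008], [0.646, 0.764, -0.011], [-0.001, -0.013, -1.0]]
force: [-6.4, -14.4, 7.2]
gripper_width: 13.2
gripper_force: 59.5
```

play_rows:
  series:
    - [0,0,0,0,0,0,115]
    - [0,0,0,0,0,0,115]
    - [0,0,0,0,0,0,115]
    - [0,0,0,0,0,25,115]
    - [0,0,0,0,0,35,115]
    - [0,0,0,0,-30,25,115]
    - [0,0,0,0,-30,25,115]
    - [0,0,0,0,-30,25,115]

```text
time_s: 30.8
eef_pos: [630.8, 98.0, 207.6]
tcp_rot: [[-0.763, 0.646, 0.001], [0.646, 0.763, -0.0], [-0.001, 0.001, -1.0]]
force: [0.5, -0.0, -0.8]
gripper_width: 46.9
gripper_force: 0.0
```

play_rows:
  series:
    - [0,0,0,0,0,25,115]
    - [0,0,0,0,0,0,115]
    - [0,0,0,0,0,0,115]
    - [0,0,0,0,0,0,115]

```text
time_s: 31.13
eef_pos: [630.3, 98.7, 230.5]
tcp_rot: [[-0.762, 0.648, -0.001], [0.648, 0.762, 0.0], [0.001, -0.001, -1.0]]
force: [0.1, 0.1, -0.4]
gripper_width: 46.6
gripper_force: 0.0
```

```bash
python3 - <<'E'
from h import *
st(); W=cams.get_image("wrist");P=cams.get_image("top");S=cams.get_image("scene")
for C in(W,P,S):
    print("--");tip(C,"cover_grip",80.5,.2); tip(C,"wing_a",81); tip(C,"cover_middle",56.5);tip(C,"cover_pin",77);tip(C,"handle_grip",42)
m=np.array([581,131.3]);a=np.radians(-44.1)
for n,k in zip("abcd",(45,135,-135,-45)): 
    X=[*(m+69*np.array([np.cos(a+np.radians(k)),np.sin(a+np.radians(k))])),81]; print(n,np.round(X,1),proj(W,X).round(0),proj(P,X).round(0))
save(W,"n1.png",k=1.5)
E
```

```text
t 31.13 tcp [630.3  98.7 230.5] yang 49.6 z [-0.001  0.    -1.   ] F [ 0.1  0.1 -0.4] w 46.6 gf 0.0 j [ 0.14  0.42  1.41  0.    1.31 -0.73]
--
cover_grip 0.59 px 321 124 xyz [630.5 180.8  80.5]
cover_grip 0.41 px 301 65 xyz [578.6 197.   80.5]
wing_a 0.89 px 188 169 xyz [581.6  58.7  81. ]
wing_a 0.62 px 287 174 xyz [646.4 127.8  81. ]
wing_a 0.58 px 302 61 xyz [576.7 199.6  81. ]
cover_middle 0.95 px 241 118 xyz [579.6 126.5  56.5]
cover_pin 0.33 px 347 65 xyz [605.1 228.5  77. ]
handle_grip 0.6 px 349 67 xyz [611.6 237.6  42. ]
--
cover_grip 0.76 px 288 188 xyz [625.8 181.6  80.5]
wing_a 0.68 px 336 207 xyz [581.   67.2  81. ]
wing_a 0.57 px 281 208 xyz [578.8 198.8  81. ]
wing_a 0.48 px 310 180 xyz [647.3 127.3  81. ]
cover_middle 0.74 px 310 206 xyz [586.7 124.6  56.5]
cover_pin 0.61 px 276 241 xyz [499.2 209.8  77. ]
handle_grip 0.61 px 266 197 xyz [609.8 232.6  42. ]
--
cover_grip 0.96 px 256 161 xyz [630.1 166.1  80.5]
wing_a 0.61 px 256 151 xyz [649.3 128.8  81. ]
wing_a 0.51 px 310 168 xyz [507.4 131.6  81. ]
wing_a 0.49 px 295 150 xyz [565.6  79.7  81. ]
wing_a 0.46 px 271 173 xyz [575.9 195.   81. ]
cover_middle 0.77 px 283 166 xyz [579.3 122.3  56.5]
cover_middle 0.59 px 209 183 xyz [698.7 267.8  56.5]
cover_pin 0.66 px 300 190 xyz [495.7 217.7  77. ]
cover_pin 0.52 px 213 181 xyz [679.6 279.3  77. ]
cover_pin 0.48 px 273 173 xyz [574.9 189.4  77. ]
handle_grip 0.84 px 248 190 xyz [615.3 233.6  42. ]
a [650.  132.4  81. ] [293. 173.] [308. 179.]
b [579.9 200.3  81. ] [305.  64.] [280. 207.]
c [512.  130.2  81. ] [191.  55.] [310. 236.]
d [582.1  62.3  81. ] [191. 167.] [338. 206.]
```

View pics/n1.png

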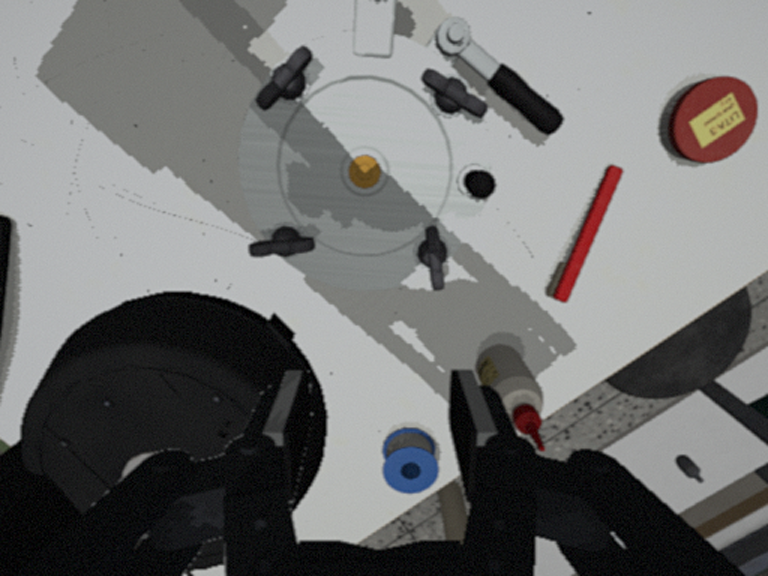

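```bash
python3 - <<'E'
from h import *
W=cams.get_image("wrist")
E={"a":((432,230),(438,286)),"b":((428,75),(485,110)),"c":((262,103),(308,51)),"d":((252,249),(313,242))}
for n,(p,q) in E.items():
    A,B=[atz(W,np.array(v)/1.5,83) for v in(p,q)]
    d=B-A;ang=np.degrees(np.arctan2(d[1],d[0])); m=(A+B)/2
    j1=np.degrees(np.arctan2(m[1],m[0]))
    o=[(round(ph),round(j1-ph)) for ph in (ang+90+180*k for k in(-2,-1,0,1)) if abs(j1-ph)<146]
    print(n,m.round(1),"len",np.hypot(*d[:2]).round(1),"blade",ang.round(1),"(phi,j6)",o)
E
```

```text
a [647.8 130.8  83. ] len 37.1 blade -32.2 (phi,j6) [(-122, 134), (58, -46)]
b [579.  200.4  83. ] len 38.2 blade 20.9 (phi,j6) [(-69, 88), (111, -92)]
c [509.8 131.1  83. ] len 38.6 blade 93.8 (phi,j6) [(4, 11)]
d [578.8  62.5  83. ] len 39.1 blade 56.4 (phi,j6) [(-34, 40), (146, -140)]
```

play_rows:
  series:
    - [0,0,4.2,9.4,16.4,0,150]
    - [0,0,4.2,9.3,16.4,-30,150]
    - [0,0,0,0,0,-35,150]
    - [0,0,0,0,0,-35,150]
    - [0,0,0,0,0,-25,150]
    - [0,0,0,0,0,0,150]
    - [0,0,0,0,0,0,150]

```text
time_s: 32.67
eef_pos: [648.8, 131.0, 105.4]
tcp_rot: [[-0.848, 0.53, -0.003], [0.53, 0.848, -0.0], [0.002, -0.002, -1.0]]
force: [0.1, -0.3, -0.6]
gripper_width: 35.2
gripper_force: 0.0
```

play_rows:
  series:
    - [0,0,0,0,0,-20,150]
    - [0,0,0,0,0,-13,150]
    - [0,0,0,0,0,0,150]
    - [0,0,0,0,0,0,150]

```text
time_s: 33.0
eef_pos: [650.5, 131.2, 75.3]
tcp_rot: [[-0.848, 0.53, 0.003], [0.53, 0.848, 0.001], [-0.002, 0.002, -1.0]]
force: [-0.0, 0.5, 0.8]
gripper_width: 35.0
gripper_force: 0.0
```

play_rows:
  series:
    - [0,0,0,0,0,0,255]
    - [0,0,0,0,0,0,255]
    - [0,0,0,0,0,0,255]
    - [0,0,0,0,0,0,255]
    - [0,0,0,0,0,0,255]

```text
time_s: 33.42
eef_pos: [649.6, 129.6, 75.0]
tcp_rot: [[-0.849, 0.529, 0.001], [0.529, 0.849, -0.002], [-0.002, -0.001, -1.0]]
force: [-1.0, -4.6, 2.3]
gripper_width: 5.8
gripper_force: 60.9
```

```bash
python3 -c "
from h import *
st()"
```

```text
t 33.42 tcp [649.6 129.6  75. ] yang 58.0 z [ 0.001 -0.002 -1.   ] F [-1.  -4.6  2.3] w 5.8 gf 60.9 j [ 0.18  0.58  1.56 -0.    1.01 -0.83]
```

play_rows:
  series:
    - [0,0,-7,0,-0.3,0,255]
    - [0,0,-7,0,-0.3,0,255]
    - [0,0,-7,0,-0.3,0,255]
    - [0,0,-7,0,-0.3,0,255]
    - [0,0,-7,0,-0.3,0,255]
    - [0,0,-7,0,0,0,255]
    - [0,0,-7,0,0,0,255]
    - [0,0,-7,0,0,0,255]

```text
time_s: 34.08
eef_pos: [648.1, 128.5, 74.4]
tcp_rot: [[-0.03, 1.0, -0.002], [1.0, 0.03, -0.002], [-0.002, -0.002, -1.0]]
force: [-2.9, -2.8, 3.2]
gripper_width: 6.2
gripper_force: 60.9
```

play_rows:
  series:
    - [0,0,-7,0,0,0,255]
    - [0,0,-7,0,0,0,255]
    - [0,0,-7,0,0,0,255]
    - [0,0,-7,0,0,0,255]
    - [0,0,-7,0,0,0,255]
    - [0,0,-7,0,0,0,255]
    - [0,0,-7,0,0,0,255]
    - [0,0,-7,0,0,0,255]

```text
time_s: 34.75
eef_pos: [646.6, 129.1, 74.0]
tcp_rot: [[0.812, 0.583, -0.006], [0.583, -0.812, -0.001], [-0.006, -0.003, -1.0]]
force: [-6.4, -0.6, 3.8]
gripper_width: 6.1
gripper_force: 61.0
```

play_rows:
  series:
    - [0,0,-7,0,0,0,255]
    - [0,0,-7,0,0,0,255]
    - [0,0,-7,0,0,0,255]
    - [0,0,-7,0,0,0,255]
    - [0,0,-7,0,0,0,255]
    - [0,0,-7,0,0,0,255]
    - [0,0,-7,0,0,0,255]
    - [0,0,0,0,0,0,255]

```text
time_s: 35.42
eef_pos: [646.2, 130.5, 74.0]
tcp_rot: [[0.973, -0.229, -0.007], [-0.229, -0.973, 0.001], [-0.007, 0.0, -1.0]]
force: [-6.9, 1.8, 2.7]
gripper_width: 5.9
gripper_force: 61.0
```

```bash
sed -i 's/print("t",/print("tq",np.round(s["ft_torque"],2),"t",/' h.py; python3 -c "
from h import *
st()"
```

```text
tq [ 0.4   1.56 -0.02] t 35.42 tcp [646.2 130.5  74. ] yang -103.3 z [-0.007  0.001 -1.   ] F [-6.9  1.8  2.7] w 5.9 gf 61.0 j [0.18 0.58 1.56 0.   1.01 1.98]
```

play_rows:
  series:
    - [0,0,-4,0,0,0,255]
    - [0,0,-4,0,0,0,255]
    - [0,0,-4,0,0,0,255]
    - [0,0,-4,0,0,0,255]
    - [0,0,0,0,0,0,255]
    - [0,0,0,0,0,0,255]

```text
time_s: 35.92
eef_pos: [645.9, 129.8, 73.7]
tcp_rot: [[0.876, -0.482, -0.008], [-0.482, -0.876, -0.001], [-0.006, 0.004, -1.0]]
force: [-7.8, 1.2, 2.8]
gripper_width: 6.3
gripper_force: 64.3
```

```bash
python3 -c "
from h import *
st()"
```

```text
tq [0.15 1.55 0.88] t 35.92 tcp [645.9 129.8  73.7] yang -118.8 z [-0.008 -0.001 -1.   ] F [-7.8  1.2  2.8] w 6.3 gf 64.3 j [0.18 0.58 1.56 0.   1.01 2.25]
```

play_rows:
  series:
    - [0,0,-4,0,0,0,255]
    - [0,0,-3,0,0,0,255]
    - [0,0,0,0,0,0,255]
    - [0,0,0,0,0,0,255]

```text
time_s: 36.25
eef_pos: [645.5, 128.9, 73.7]
tcp_rot: [[0.813, -0.582, -0.008], [-0.582, -0.813, -0.003], [-0.005, 0.007, -1.0]]
force: [-8.3, -1.7, 4.3]
gripper_width: 6.4
gripper_force: 93.4
```

```bash
python3 -c "
from h import *
st()"
```

```text
tq [-0.16  1.68  1.77] t 36.25 tcp [645.5 128.9  73.7] yang -125.6 z [-0.008 -0.003 -1.   ] F [-8.3 -1.7  4.3] w 6.4 gf 93.4 j [ 0.18  0.58  1.56 -0.    1.01  2.37]
```

play_rows:
  series:
    - [0,0,0,0,0,0,150]
    - [0,0,0,0,0,0,150]
    - [0,0,0,0,0,0,150]
    - [0,0,0,0,0,25,150]
    - [0,0,0,0,0,30,150]
    - [0,0,6.85,-7.3,0,0,150]
    - [0,0,6.85,-7.3,0,0,150]
    - [0,0,6.85,-7.3,0,0,150]

```text
time_s: 36.92
eef_pos: [628.2, 129.8, 129.6]
tcp_rot: [[0.965, -0.261, 0.003], [-0.261, -0.965, 0.001], [0.003, -0.002, -1.0]]
force: [-0.2, -0.4, -0.4]
gripper_width: 35.2
gripper_force: 0.0
```

play_rows:
  series:
    - [0,0,6.85,-7.3,0,0,150]
    - [0,0,6.85,-7.3,0,0,150]
    - [0,0,6.85,-7.3,0,0,150]
    - [0,0,6.85,-7.3,0,0,150]
    - [0,0,6.85,-7.3,0,0,150]
    - [0,0,6.85,-7.3,0,0,150]
    - [0,0,6.85,-7.3,0,0,150]
    - [0,0,6.85,-7.3,0,0,150]

```text
time_s: 37.58
eef_pos: [569.4, 129.8, 128.9]
tcp_rot: [[0.77, 0.638, 0.002], [0.638, -0.77, 0.001], [0.002, 0.001, -1.0]]
force: [-0.3, -0.8, -0.9]
gripper_width: 35.5
gripper_force: 0.0
```

play_rows:
  series:
    - [0,0,6.85,-7.3,0,0,150]
    - [0,0,6.85,-7.3,0,0,150]
    - [0,0,6.85,-7.3,0,0,150]
    - [0,0,6.85,-7.3,0,0,150]
    - [0,0,6.85,-7.3,0,0,150]
    - [0,0,6.85,-7.3,0,0,150]
    - [0,0,6.85,-7.3,0,0,150]
    - [0,0,6.85,-7.3,0,0,150]

```text
time_s: 38.25
eef_pos: [511.0, 129.8, 128.9]
tcp_rot: [[-0.078, 0.997, 0.002], [0.997, 0.078, 0.001], [0.001, 0.002, -1.0]]
force: [0.2, -0.9, -0.4]
gripper_width: 35.0
gripper_force: 0.0
```

play_rows:
  series:
    - [0,0,0,0,0,0,150]
    - [0,0,0,0,0,0,150]

```text
time_s: 38.42
eef_pos: [511.2, 129.8, 128.9]
tcp_rot: [[-0.069, 0.998, 0.002], [0.998, 0.069, 0.001], [0.0, 0.002, -1.0]]
force: [-0.6, 0.2, 0.0]
gripper_width: 34.9
gripper_force: 0.0
```

```bash
python3 - <<'E'
from h import *
st(); W=cams.get_image("wrist");P=cams.get_image("top")
tip(W,"wing_a",81);tip(P,"wing_a",81);tip(W,"cover_middle",56.5)
save(W,"n2.png",k=1.25)
E
```

```text
tq [-0.01 -0.01  0.06] t 38.42 tcp [511.2 129.8 128.9] yang 4.0 z [ 0.002  0.001 -1.   ] F [-0.6  0.2  0. ] w 34.9 gf 0.0 j [0.23 0.33 1.83 0.   0.98 0.16]
wing_a 0.88 px 373 123 xyz [577.5 199.1  81. ]
wing_a 0.79 px 451 236 xyz [644.2 129.6  81. ]
wing_a 0.61 px 309 178 xyz [650.5 129.9  81. ]
wing_a 0.44 px 279 207 xyz [580.5 202.6  81. ]
cover_middle 0.9 px 342 216 xyz [577.5 128.6  56.5]
```

play_rows:
  series:
    - [0,0,0,-1.5,1,-30,150]
    - [0,0,0,0,0,-20,150]
    - [0,0,0,0,0,-5.5,150]
    - [0,0,0,0,0,0,150]
    - [0,0,0,0,0,0,255]
    - [0,0,0,0,0,0,255]
    - [0,0,0,0,0,0,255]
    - [0,0,0,0,0,0,255]

```text
time_s: 39.33
eef_pos: [509.0, 130.7, 73.8]
tcp_rot: [[-0.072, 0.997, 0.0], [0.997, 0.072, 0.0], [0.0, 0.0, -1.0]]
force: [-2.0, 0.0, 3.3]
gripper_width: 6.0
gripper_force: 61.4
```

play_rows:
  series:
    - [0,0,0,0,0,0,255]
    - [0,0,0,0,0,0,255]

```text
time_s: 39.5
eef_pos: [509.1, 130.7, 73.6]
tcp_rot: [[-0.072, 0.997, 0.001], [0.997, 0.072, 0.0], [0.0, 0.001, -1.0]]
force: [-2.6, 0.5, 5.0]
gripper_width: 5.7
gripper_force: 61.7
```

play_rows:
  series:
    - [0,0,-7,0,0,0,255]
    - [0,0,-7,0,0,0,255]
    - [0,0,-7,0,0,0,255]
    - [0,0,-7,0,0,0,255]
    - [0,0,-7,0,0,0,255]
    - [0,0,-7,0,0,0,255]
    - [0,0,-7,0,0,0,255]
    - [0,0,-7,0,0,0,255]

```text
time_s: 40.17
eef_pos: [509.8, 130.3, 73.3]
tcp_rot: [[0.789, 0.614, 0.002], [0.614, -0.789, -0.001], [0.001, 0.002, -1.0]]
force: [-0.7, -1.6, 3.0]
gripper_width: 6.3
gripper_force: 61.4
```

play_rows:
  series:
    - [0,0,-7,0,0,0,255]
    - [0,0,-7,0,0,0,255]
    - [0,0,-7,0,0,0,255]
    - [0,0,-7,0,0,0,255]
    - [0,0,-7,0,0,0,255]
    - [0,0,-7,0,0,0,255]
    - [0,0,0,0,0,0,255]
    - [0,0,0,0,0,0,255]

```text
time_s: 40.83
eef_pos: [509.8, 129.8, 73.1]
tcp_rot: [[0.998, -0.063, 0.001], [-0.063, -0.998, -0.001], [0.001, 0.001, -1.0]]
force: [0.9, -5.3, 1.6]
gripper_width: 5.8
gripper_force: 61.3
```

```bash
python3 -c "
from h import *
st()"
```

```text
tq [-0.97  0.1  -0.11] t 40.83 tcp [509.8 129.8  73.1] yang -93.6 z [ 0.001 -0.001 -1.   ] F [ 0.9 -5.3  1.6] w 5.8 gf 61.3 j [ 0.23  0.4   1.89 -0.    0.85  1.86]
```

play_rows:
  series:
    - [0,0,0,0,0,0,150]
    - [0,0,0,0,0,0,150]
    - [0,0,0,0,0,0,150]
    - [0,0,0,0,0,30,150]
    - [0,0,7,0,0,0,150]
    - [0,0,7,0,0,0,150]
    - [0,0,7,0,0,0,150]
    - [0,0,7,0,0,0,150]

```text
time_s: 41.5
eef_pos: [509.2, 131.1, 103.0]
tcp_rot: [[0.909, 0.416, 0.001], [0.416, -0.909, 0.001], [0.001, -0.0, -1.0]]
force: [0.1, 0.2, -1.7]
gripper_width: 35.2
gripper_force: 0.0
```

play_rows:
  series:
    - [0,0,7,0,0,0,150]
    - [0,0,7,0,0,0,150]
    - [0,0,7,0,0,0,150]
    - [0,0,7,0,0,0,150]
    - [0,0,7,0,0,0,150]
    - [0,0,7,0,0,0,150]
    - [0,0,7,0,0,0,150]
    - [0,0,7,0,0,0,150]

```text
time_s: 42.17
eef_pos: [509.2, 131.1, 102.8]
tcp_rot: [[0.164, 0.987, 0.0], [0.987, -0.164, 0.001], [0.001, 0.0, -1.0]]
force: [0.4, 0.3, -0.1]
gripper_width: 34.7
gripper_force: 0.0
```

play_rows:
  series:
    - [0,0,7,0,0,0,150]
    - [0,0,7,0,0,0,150]
    - [0,0,7,0,0,0,150]
    - [0,0,7,0,0,0,150]
    - [0,0,7,0,0,0,150]
    - [0,0,7,0,0,0,150]
    - [0,0,7,0,0,0,150]
    - [0,0,7,0,0,0,150]

```text
time_s: 42.83
eef_pos: [509.2, 131.0, 102.8]
tcp_rot: [[-0.726, 0.687, 0.0], [0.687, 0.726, 0.001], [0.0, 0.001, -1.0]]
force: [-0.7, -0.3, 0.6]
gripper_width: 35.3
gripper_force: 0.0
```

play_rows:
  series:
    - [0,0,7,0,0,0,150]
    - [0,0,7,0,0,0,150]
    - [0,0,7,0,0,0,150]
    - [0,0,7,0,0,0,150]
    - [0,0,7,0,0,0,150]
    - [0,0,5,0,0,0,150]
    - [0,0,0,0,0,0,150]
    - [0,0,0,0,0,0,150]

```text
time_s: 43.5
eef_pos: [509.2, 130.9, 102.8]
tcp_rot: [[-0.998, 0.069, 0.0], [0.069, 0.998, 0.0], [-0.0, 0.0, -1.0]]
force: [0.9, 0.2, -0.2]
gripper_width: 35.3
gripper_force: 0.0
```

play_rows:
  series:
    - [0,0,0,0,0,-20,150]
    - [0,0,0,0,0,-10,150]
    - [0,0,0,0,0,0,150]
    - [0,0,0,0,0,0,255]
    - [0,0,0,0,0,0,255]
    - [0,0,0,0,0,0,255]
    - [0,0,0,0,0,0,255]
    - [0,0,0,0,0,0,255]

```text
time_s: 44.17
eef_pos: [509.4, 130.0, 73.4]
tcp_rot: [[-0.998, 0.067, 0.001], [0.067, 0.998, -0.001], [-0.001, -0.001, -1.0]]
force: [-0.3, -5.2, 1.8]
gripper_width: 6.0
gripper_force: 61.2
```

```bash
python3 -c "
from h import *
st()"
```

```text
tq [-0.78 -0.07 -0.02] t 44.17 tcp [509.4 130.   73.4] yang 86.2 z [ 0.001 -0.001 -1.   ] F [-0.3 -5.2  1.8] w 6.0 gf 61.2 j [ 0.23  0.4   1.9  -0.    0.85 -1.27]
```

Turn another ~80°, then creep to the stop.

play_rows:
  series:
    - [0,0,-7,0,0,0,255]
    - [0,0,-7,0,0,0,255]
    - [0,0,-7,0,0,0,255]
    - [0,0,-7,0,0,0,255]
    - [0,0,-7,0,0,0,255]
    - [0,0,-7,0,0,0,255]
    - [0,0,-7,0,0,0,255]
    - [0,0,-7,0,0,0,255]

```text
time_s: 44.83
eef_pos: [509.1, 129.6, 73.0]
tcp_rot: [[-0.498, 0.867, 0.0], [0.867, 0.498, -0.002], [-0.002, -0.001, -1.0]]
force: [0.9, -5.9, 1.1]
gripper_width: 6.5
gripper_force: 61.1
```

play_rows:
  series:
    - [0,0,-7,0,0,0,255]
    - [0,0,-6,0,0,0,255]
    - [0,0,-4,0,0,0,255]
    - [0,0,-4,0,0,0,255]
    - [0,0,-4,0,0,0,255]
    - [0,0,-3,0,0,0,255]
    - [0,0,0,0,0,0,255]
    - [0,0,0,0,0,0,255]

```text
time_s: 45.5
eef_pos: [507.4, 129.7, 72.7]
tcp_rot: [[-0.043, 0.999, -0.003], [0.999, 0.043, -0.003], [-0.003, -0.004, -1.0]]
force: [-2.6, -4.0, 1.2]
gripper_width: 5.9
gripper_force: 72.8
```

```bash
python3 -c "
from h import *
st()"
```

```text
tq [-0.75  0.58  1.27] t 45.5 tcp [507.4 129.7  72.7] yang 2.5 z [-0.003 -0.003 -1.   ] F [-2.6 -4.   1.2] w 5.9 gf 72.8 j [ 0.23  0.4   1.9  -0.    0.85  0.19]
```

play_rows:
  series:
    - [0,0,-4,0,0,0,255]
    - [0,0,0,0,0,0,255]
    - [0,0,0,0,0,0,255]

```text
time_s: 45.75
eef_pos: [505.3, 129.5, 72.4]
tcp_rot: [[0.026, 1.0, -0.008], [1.0, -0.026, -0.003], [-0.004, -0.008, -1.0]]
force: [-8.2, -4.6, 4.0]
gripper_width: 6.2
gripper_force: 83.8
```

```bash
python3 -c "
from h import *
st()"
```

```text
tq [-0.64  1.25  1.51] t 45.75 tcp [505.3 129.5  72.4] yang -1.5 z [-0.008 -0.003 -1.   ] F [-8.2 -4.6  4. ] w 6.2 gf 83.8 j [ 0.23  0.4   1.9  -0.    0.85  0.26]
```

play_rows:
  series:
    - [0,0,0,0,0,0,150]
    - [0,0,0,0,0,0,150]
    - [0,0,0,0,0,0,150]
    - [0,0,0,0,0,25,150]
    - [0,0,0,0,0,30,150]
    - [0,0,6.65,4.1,4.1,0,150]
    - [0,0,6.65,4.1,4.1,0,150]
    - [0,0,6.65,4.1,4.1,0,150]

```text
time_s: 46.42
eef_pos: [522.6, 143.7, 129.0]
tcp_rot: [[-0.316, 0.949, 0.003], [0.949, 0.316, 0.002], [0.001, 0.004, -1.0]]
force: [-0.3, -0.5, 0.6]
gripper_width: 35.2
gripper_force: 0.0
```

play_rows:
  series:
    - [0,0,6.65,4.1,4.1,0,150]
    - [0,0,6.65,4.1,4.1,0,150]
    - [0,0,6.65,4.1,4.1,0,150]
    - [0,0,6.65,4.1,4.1,0,150]
    - [0,0,6.65,4.1,4.1,0,150]
    - [0,0,6.65,4.1,4.1,0,150]
    - [0,0,6.65,4.1,4.1,0,150]
    - [0,0,6.65,4.1,4.1,0,150]

```text
time_s: 47.08
eef_pos: [555.0, 176.5, 128.1]
tcp_rot: [[-0.949, 0.315, 0.001], [0.315, 0.949, 0.001], [-0.001, 0.002, -1.0]]
force: [0.2, 0.9, -0.1]
gripper_width: 34.9
gripper_force: 0.0
```

play_rows:
  series:
    - [0,0,6.65,4.1,4.1,0,150]
    - [0,0,6.65,4.1,4.1,0,150]
    - [0,0,6.65,4.1,4.1,0,150]
    - [0,0,6.65,4.1,4.1,0,150]
    - [0,0,6.65,4.1,4.1,0,150]
    - [0,0,6.65,4.1,4.1,0,150]
    - [0,0,0,0,0,0,150]
    - [0,0,0,0,0,0,150]

```text
time_s: 47.75
eef_pos: [579.1, 200.7, 127.9]
tcp_rot: [[-0.933, -0.359, 0.0], [-0.359, 0.933, 0.001], [-0.001, 0.001, -1.0]]
force: [0.4, 0.2, 0.5]
gripper_width: 35.3
gripper_force: 0.0
```

```bash
python3 - <<'E'
from h import *
st(); W=cams.get_image("wrist");P=cams.get_image("top")
tip(W,"wing_a",81);tip(P,"wing_a",81);tip(W,"cover_grip",80.5)
save(W,"n3.png",k=1.25)
E
```

```text
tq [-0.03  0.01  0.01] t 47.75 tcp [579.1 200.7 127.9] yang 111.0 z [ 0.     0.001 -1.   ] F [0.4 0.2 0.5] w 35.3 gf 0.0 j [ 0.31  0.46  1.62  0.    1.06 -1.62]
wing_a 0.97 px 32 131 xyz [570.5  57.6  81. ]
wing_a 0.75 px 180 65 xyz [503.8 129.1  81. ]
wing_a 0.68 px 110 259 xyz [639.6 119.9  81. ]
wing_a 0.61 px 243 215 xyz [576.  193.3  81. ]
wing_a 0.67 px 311 240 xyz [503.1 127.4  81. ]
wing_a 0.44 px 342 211 xyz [569.7  53.8  81. ]
cover_grip 0.76 px 193 265 xyz [624.  174.2  80.5]
```

View pics/n3.png

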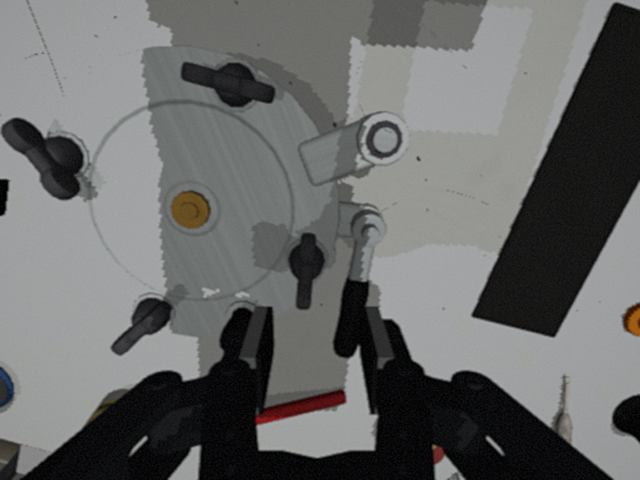

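Every wing and the knob now read about 7 mm clockwise of before. Over-torquing nuts a and c at their stops dragged the cover slightly open. I'll grip the knob, push the cover back to its stop, and use less torque from here.

play_rows:
  series:
    - [0,0,0,23,-12.5,0,140]
    - [0,0,0,23,-12.5,0,140]
    - [0,0,0,0,0,0,140]
    - [0,0,0,0,0,-25,140]
    - [0,0,0,0,0,-25,140]
    - [0,0,0,0,0,-6,140]
    - [0,0,0,0,0,0,140]
    - [0,0,0,0,0,0,140]

```text
time_s: 48.67
eef_pos: [624.9, 175.5, 72.3]
tcp_rot: [[-0.932, -0.362, 0.0], [-0.362, 0.932, 0.0], [-0.0, 0.0, -1.0]]
force: [0.6, 0.5, 1.3]
gripper_width: 38.3
gripper_force: 0.0
```

play_rows:
  series:
    - [0,0,0,0,0,0,255]
    - [0,0,0,0,0,0,255]
    - [0,0,0,0,0,0,255]
    - [0,0,0,0,0,0,255]
    - [0,0,0,0,0,0,255]

```text
time_s: 49.08
eef_pos: [627.4, 173.8, 74.1]
tcp_rot: [[-0.932, -0.363, 0.007], [-0.363, 0.932, -0.002], [-0.005, -0.004, -1.0]]
force: [3.6, -5.5, 1.5]
gripper_width: 12.9
gripper_force: 58.5
```

play_rows:
  series:
    - [0,0,0,0.8,3,0,255]
    - [0,0,0,0.5,3,0,255]
    - [0,0,0,0,0,0,255]

```text
time_s: 49.33
eef_pos: [628.5, 178.5, 73.9]
tcp_rot: [[-0.931, -0.364, 0.006], [-0.364, 0.931, -0.005], [-0.004, -0.007, -1.0]]
force: [3.9, -9.7, 2.1]
gripper_width: 13.4
gripper_force: 58.6
```

```bash
python3 -c "
from h import *
st()"
```

```text
tq [-1.51 -0.49  0.34] t 49.33 tcp [628.5 178.5  73.9] yang 111.4 z [ 0.006 -0.005 -1.   ] F [ 3.9 -9.7  2.1] w 13.4 gf 58.6 j [ 0.26  0.56  1.58 -0.01  0.99 -1.68]
```

play_rows:
  series:
    - [0,0,0,0.3,3,0,255]
    - [0,0,0,0,1.5,0,255]
    - [0,0,0,0,0,0,255]
    - [0,0,0,0,0,0,255]

```text
time_s: 49.67
eef_pos: [628.8, 180.7, 73.8]
tcp_rot: [[-0.931, -0.365, 0.006], [-0.365, 0.931, -0.008], [-0.002, -0.01, -1.0]]
force: [3.5, -15.4, 1.5]
gripper_width: 13.4
gripper_force: 58.8
```

play_rows:
  series:
    - [0,0,0,0,1.5,0,255]
    - [0,0,0,0,1,0,255]
    - [0,0,0,0,0,0,255]
    - [0,0,0,0,0,0,255]

```text
time_s: 50.0
eef_pos: [628.9, 181.6, 73.8]
tcp_rot: [[-0.931, -0.366, 0.005], [-0.366, 0.931, -0.011], [-0.001, -0.012, -1.0]]
force: [5.4, -19.6, 2.2]
gripper_width: 13.1
gripper_force: 58.9
```

play_rows:
  series:
    - [0,0,0,0,1.5,0,255]
    - [0,0,0,0,0,0,255]
    - [0,0,0,0,0,0,255]

```text
time_s: 50.25
eef_pos: [629.5, 183.1, 73.9]
tcp_rot: [[-0.932, -0.363, 0.007], [-0.363, 0.932, -0.01], [-0.002, -0.012, -1.0]]
force: [5.5, -19.4, 1.9]
gripper_width: 13.0
gripper_force: 58.8
```

play_rows:
  series:
    - [0,0,0,0,1.5,0,255]
    - [0,0,0,0,0,0,255]
    - [0,0,0,0,0,0,255]

```text
time_s: 50.5
eef_pos: [629.6, 183.8, 73.8]
tcp_rot: [[-0.932, -0.363, 0.007], [-0.363, 0.932, -0.012], [-0.002, -0.013, -1.0]]
force: [5.4, -22.4, 1.2]
gripper_width: 12.8
gripper_force: 58.9
```

play_rows:
  series:
    - [0,0,0,0,1.5,0,255]
    - [0,0,0,0,0,0,255]
    - [0,0,0,0,0,0,255]

```text
time_s: 50.75
eef_pos: [629.6, 184.4, 73.8]
tcp_rot: [[-0.931, -0.364, 0.006], [-0.364, 0.931, -0.013], [-0.001, -0.015, -1.0]]
force: [6.3, -24.8, 1.8]
gripper_width: 13.2
gripper_force: 59.0
```

play_rows:
  series:
    - [0,0,0,0,1.5,0,255]
    - [0,0,0,0,0,0,255]
    - [0,0,0,0,0,0,255]

```text
time_s: 51.0
eef_pos: [629.6, 184.9, 73.7]
tcp_rot: [[-0.931, -0.364, 0.006], [-0.364, 0.931, -0.015], [-0.0, -0.016, -1.0]]
force: [6.2, -27.4, 2.8]
gripper_width: 12.6
gripper_force: 59.1
```

```bash
python3 - <<'E'
from h import *
st(); W=cams.get_image("wrist");P=cams.get_image("top");S=cams.get_image("scene")
for C in (W,P,S): tip(C,"wing_a",81);tip(C,"cover_middle",56.5)
E
```

```text
tq [-4.42 -1.13 -0.11] t 51.0 tcp [629.6 184.9  73.7] yang 111.4 z [ 0.006 -0.015 -1.   ] F [  6.2 -27.4   2.8] w 12.6 gf 59.1 j [ 0.28  0.57  1.57 -0.02  1.   -1.66]
wing_a 0.93 px 141 261 xyz [647.1 133.1  81. ]
wing_a 0.9 px 13 77 xyz [583.2  62.3  81. ]
wing_a 0.56 px 325 184 xyz [577.4 200.2  81. ]
cover_middle 0.88 px 189 127 xyz [580.7 131.6  56.5]
cover_middle 0.97 px 307 207 xyz [583.5 131.5  56.5]
wing_a 0.55 px 289 150 xyz [579.6  85.4  81. ]
wing_a 0.54 px 257 149 xyz [650.7 121.2  81. ]
wing_a 0.54 px 273 174 xyz [570.1 196.6  81. ]
wing_a 0.52 px 310 170 xyz [503.  138.4  81. ]
cover_middle 0.69 px 279 165 xyz [587.7 125.   56.5]
```

play_rows:
  series:
    - [0,0,0,0,-4,0,255]
    - [0,0,0,0,0,0,140]
    - [0,0,0,0,0,0,140]
    - [0,0,0,0,0,0,140]
    - [0,0,0,0,0,25,140]
    - [0,0,0,0,0,30,140]
    - [0,0,0,-24,5,0,150]
    - [0,0,0,-24,4.5,0,150]

```text
time_s: 52.12
eef_pos: [580.2, 201.2, 129.7]
tcp_rot: [[-0.932, -0.361, 0.007], [-0.361, 0.932, 0.003], [-0.007, 0.0, -1.0]]
force: [-0.7, 0.4, -1.1]
gripper_width: 35.1
gripper_force: 0.0
```

play_rows:
  series:
    - [0,0,0,0,0,0,150]
    - [0,0,0,0,0,0,150]

```text
time_s: 52.28
eef_pos: [577.7, 200.9, 127.9]
tcp_rot: [[-0.932, -0.363, 0.001], [-0.363, 0.932, 0.001], [-0.002, 0.0, -1.0]]
force: [0.8, -0.2, 0.8]
gripper_width: 35.5
gripper_force: 0.0
```

```bash
python3 - <<'E'
from h import *
st(); W=cams.get_image("wrist");P=cams.get_image("top")
for C in (W,P): tip(C,"wing_a",81);tip(C,"cover_grip",80.5)
E
```

```text
tq [ 0.06 -0.05  0.04] t 52.28 tcp [577.7 200.9 127.9] yang 111.3 z [ 0.001  0.001 -1.   ] F [ 0.8 -0.2  0.8] w 35.5 gf 0.0 j [ 0.32  0.45  1.63  0.    1.06 -1.63]
wing_a 0.83 px 120 272 xyz [645.8 129.4  81. ]
wing_a 0.69 px 178 73 xyz [507.4 129.2  81. ]
wing_a 0.68 px 246 222 xyz [578.4 197.3  81. ]
cover_grip 0.43 px 293 183 xyz [543.3 215.6  80.5]
wing_a 0.54 px 339 208 xyz [578.1  59.4  81. ]
wing_a 0.42 px 313 236 xyz [512.2 123.6  81. ]
```

play_rows:
  series:
    - [0,0,0,0.6,-1.5,-30,150]
    - [0,0,0,0,0,-20,150]
    - [0,0,0,0,0,-5,150]
    - [0,0,0,0,0,0,150]
    - [0,0,0,0,0,0,255]
    - [0,0,0,0,0,0,255]
    - [0,0,0,0,0,0,255]
    - [0,0,0,0,0,0,255]

```text
time_s: 53.25
eef_pos: [579.9, 199.0, 73.2]
tcp_rot: [[-0.932, -0.361, 0.003], [-0.361, 0.932, 0.002], [-0.003, 0.001, -1.0]]
force: [0.9, 1.4, 2.1]
gripper_width: 6.1
gripper_force: 61.4
```

play_rows:
  series:
    - [0,0,0,0,0,0,255]
    - [0,0,0,0,0,0,255]

```text
time_s: 53.42
eef_pos: [579.9, 199.0, 73.0]
tcp_rot: [[-0.932, -0.362, 0.003], [-0.362, 0.932, 0.002], [-0.003, 0.001, -1.0]]
force: [0.6, 2.2, 3.0]
gripper_width: 6.5
gripper_force: 61.7
```

play_rows:
  series:
    - [0,0,-7,0.2,0,0,255]
    - [0,0,-7,0.2,0,0,255]
    - [0,0,-7,0.2,0,0,255]
    - [0,0,-7,0.2,0,0,255]
    - [0,0,-7,0,0,0,255]
    - [0,0,-7,0,0,0,255]
    - [0,0,-7,0,0,0,255]
    - [0,0,-7,0,0,0,255]

```text
time_s: 54.08
eef_pos: [579.8, 197.8, 72.5]
tcp_rot: [[-0.818, 0.575, 0.0], [0.575, 0.818, -0.001], [-0.001, -0.001, -1.0]]
force: [-0.1, 0.0, 3.3]
gripper_width: 6.3
gripper_force: 61.8
```

play_rows:
  series:
    - [0,0,-7,0,0,0,255]
    - [0,0,-7,0,0,0,255]
    - [0,0,-7,0,0,0,255]
    - [0,0,-7,0,0,0,255]
    - [0,0,-7,0,0,0,255]
    - [0,0,-7,0,0,0,255]
    - [0,0,-7,0,0,0,255]
    - [0,0,-7,0,0,0,255]

```text
time_s: 54.75
eef_pos: [578.7, 197.3, 72.2]
tcp_rot: [[0.019, 1.0, -0.002], [1.0, -0.019, -0.002], [-0.002, -0.002, -1.0]]
force: [-2.5, -1.0, 5.1]
gripper_width: 5.9
gripper_force: 61.8
```

play_rows:
  series:
    - [0,0,-7,0,0,0,255]
    - [0,0,-7,0,0,0,255]
    - [0,0,-7,0,0,0,255]
    - [0,0,-7,0,0,0,255]
    - [0,0,-7,0,0,0,255]
    - [0,0,-7,0,0,0,255]
    - [0,0,-7,0,0,0,255]
    - [0,0,0,0,0,0,255]

```text
time_s: 55.42
eef_pos: [577.7, 197.9, 71.9]
tcp_rot: [[0.765, 0.644, -0.005], [0.644, -0.765, -0.001], [-0.004, -0.002, -1.0]]
force: [-5.0, 0.4, 5.0]
gripper_width: 6.3
gripper_force: 61.8
```

play_rows:
  series:
    - [0,0,-4,0,0,0,255]
    - [0,0,-4,0,0,0,255]
    - [0,0,0,0,0,0,255]
    - [0,0,0,0,0,0,255]

```text
time_s: 55.75
eef_pos: [577.6, 198.0, 71.8]
tcp_rot: [[0.844, 0.536, -0.005], [0.536, -0.844, -0.001], [-0.005, -0.002, -1.0]]
force: [-4.9, 1.7, 6.2]
gripper_width: 6.1
gripper_force: 61.9
```

```bash
python3 -c "
from h import *
st()"
```

```text
tq [ 0.09  1.41 -0.06] t 55.75 tcp [577.6 198.   71.8] yang -57.6 z [-0.005 -0.001 -1.   ] F [-4.9  1.7  6.2] w 6.1 gf 61.9 j [0.31 0.51 1.69 0.   0.95 1.32]
```

Turned 169°; creeping to the stop.

play_rows:
  series:
    - [0,0,-3,0,0,0,255]
    - [0,0,-3,0,0,0,255]
    - [0,0,0,0,0,0,255]
    - [0,0,0,0,0,0,255]

```text
time_s: 56.08
eef_pos: [578.2, 197.7, 71.6]
tcp_rot: [[0.895, 0.447, -0.003], [0.447, -0.895, -0.002], [-0.004, 0.0, -1.0]]
force: [-5.3, 0.1, 3.8]
gripper_width: 6.6
gripper_force: 63.9
```

```bash
python3 -c "
from h import *
st()"
```

```text
tq [-0.12  1.1   0.75] t 56.08 tcp [578.2 197.7  71.6] yang -63.5 z [-0.003 -0.002 -1.   ] F [-5.3  0.1  3.8] w 6.6 gf 63.9 j [ 0.31  0.51  1.69 -0.    0.94  1.42]
```

play_rows:
  series:
    - [0,0,-3,0,0,0,255]
    - [0,0,0,0,0,0,255]
    - [0,0,0,0,0,0,255]

```text
time_s: 56.33
eef_pos: [578.3, 197.0, 71.5]
tcp_rot: [[0.916, 0.401, -0.003], [0.401, -0.916, -0.004], [-0.004, 0.002, -1.0]]
force: [-5.7, -2.8, 4.9]
gripper_width: 5.9
gripper_force: 72.7
```

```bash
python3 -c "
from h import *
st()"
```

```text
tq [-0.41  1.12  1.17] t 56.33 tcp [578.3 197.   71.5] yang -66.4 z [-0.003 -0.004 -1.   ] F [-5.7 -2.8  4.9] w 5.9 gf 72.7 j [ 0.31  0.51  1.69 -0.    0.94  1.47]
```

play_rows:
  series:
    - [0,0,5,0,0,0,255]
    - [0,0,0,0,0,0,150]
    - [0,0,0,0,0,0,150]
    - [0,0,0,0,0,0,150]
    - [0,0,0,0,0,25,150]
    - [0,0,0,0,0,30,150]
    - [0,0,7,0,-4.5,0,150]
    - [0,0,7,0,-4.5,0,150]

```text
time_s: 57.0
eef_pos: [582.0, 189.8, 129.2]
tcp_rot: [[0.737, 0.676, 0.006], [0.676, -0.737, 0.002], [0.006, 0.003, -1.0]]
force: [0.8, 0.2, -0.4]
gripper_width: 34.8
gripper_force: 0.0
```

play_rows:
  series:
    - [0,0,7,0,-4.5,0,150]
    - [0,0,7,0,-4.5,0,150]
    - [0,0,7,0,-4.5,0,150]
    - [0,0,7,0,-4.5,0,150]
    - [0,0,7,0,-4.5,0,150]
    - [0,0,7,0,-4.5,0,150]
    - [0,0,7,0,-4.5,0,150]
    - [0,0,7,0,-4.5,0,150]

```text
time_s: 57.67
eef_pos: [580.6, 153.1, 126.9]
tcp_rot: [[-0.149, 0.989, 0.002], [0.989, 0.149, 0.0], [-0.0, 0.002, -1.0]]
force: [0.5, 0.7, -0.3]
gripper_width: 35.2
gripper_force: 0.0
```

play_rows:
  series:
    - [0,0,7,0,-4.5,0,150]
    - [0,0,7,0,-4.5,0,150]
    - [0,0,7,0,-4.5,0,150]
    - [0,0,7,0,-4.5,0,150]
    - [0,0,7,0,-4.5,0,150]
    - [0,0,7,0,-4.5,0,150]
    - [0,0,7,0,-4.5,0,150]
    - [0,0,7,0,-4.5,0,150]

```text
time_s: 58.33
eef_pos: [580.6, 117.0, 126.9]
tcp_rot: [[-0.903, 0.43, 0.002], [0.43, 0.903, 0.0], [-0.001, 0.001, -1.0]]
force: [1.3, -0.2, 0.4]
gripper_width: 35.5
gripper_force: 0.0
```

play_rows:
  series:
    - [0,0,7,0,-4.5,0,150]
    - [0,0,7,0,-4.5,0,150]
    - [0,0,7,0,-4.5,0,150]
    - [0,0,7,0,-4.5,0,150]
    - [0,0,7,0,-4.5,0,150]
    - [0,0,7,0,-4.5,0,150]
    - [0,0,7,0,-4.5,0,150]
    - [0,0,7,0,-4.5,0,150]

```text
time_s: 59.0
eef_pos: [580.6, 81.0, 126.9]
tcp_rot: [[-0.861, -0.508, 0.002], [-0.508, 0.861, 0.0], [-0.001, -0.001, -1.0]]
force: [-0.1, -0.4, 0.2]
gripper_width: 35.4
gripper_force: 0.0
```

play_rows:
  series:
    - [0,0,7,0,-4.5,0,150]
    - [0,0,4,0,-4.5,0,150]
    - [0,0,0,0,-4.5,0,150]
    - [0,0,0,0,-4,0,150]
    - [0,0,0,0,0,0,150]
    - [0,0,0,0,0,0,150]

```text
time_s: 59.5
eef_pos: [580.0, 63.6, 126.8]
tcp_rot: [[-0.753, -0.658, 0.0], [-0.658, 0.753, 0.0], [-0.0, -0.0, -1.0]]
force: [-0.2, -0.0, -0.1]
gripper_width: 35.4
gripper_force: 0.0
```

```bash
python3 - <<'E'
from h import *
st(); W=cams.get_image("wrist");P=cams.get_image("top");S=cams.get_image("scene")
for C in (W,P,S): tip(C,"wing_a",81);tip(C,"cover_grip",80.5); tip(C,"cover_middle",56)
m=np.array([580,130]);a=np.radians(-44.1)
for k in (45,135,-135,-45): print(proj(W,[*(m+69*np.array([np.cos(a+np.radians(k)),np.sin(a+np.radians(k))])),81]).round())
save(W,"n4.png",k=1.5)
E
```

```text
tq [-0.04  0.01  0.02] t 59.5 tcp [580.   63.6 126.8] yang 131.1 z [ 0.  0. -1.] F [-0.2 -0.  -0.1] w 35.4 gf 0.0 j [ 0.09  0.42  1.7   0.    1.03 -2.2 ]
wing_a 0.93 px 256 333 xyz [645.7 125.4  81. ]
wing_a 0.9 px 252 217 xyz [576.9  60.9  81. ]
wing_a 0.71 px 403 207 xyz [507.3 129.5  81. ]
cover_middle 0.6 px 317 260 xyz [579.1 129.6  56. ]
wing_a 0.55 px 280 207 xyz [580.  199.2  81. ]
wing_a 0.48 px 310 177 xyz [653.7 127.2  81. ]
wing_a 0.39 px 313 240 xyz [502.1 123.4  81. ]
cover_grip 0.59 px 290 187 xyz [629.2 175.9  80.5]
cover_middle 0.65 px 310 211 xyz [572.9 126.5  56. ]
wing_a 0.62 px 256 148 xyz [656.3 118.   81. ]
wing_a 0.56 px 308 167 xyz [511.8 132.6  81. ]
wing_a 0.44 px 296 150 xyz [566.4  75.9  81. ]
wing_a 0.42 px 272 173 xyz [575.  192.7  81. ]
cover_grip 0.94 px 258 165 xyz [617.5 179.2  80.5]
cover_middle 0.72 px 286 168 xyz [568.8 126.9  56. ]
[259. 340.]
[389. 331.]
[398. 210.]
[248. 221.]
```

View pics/n4.png

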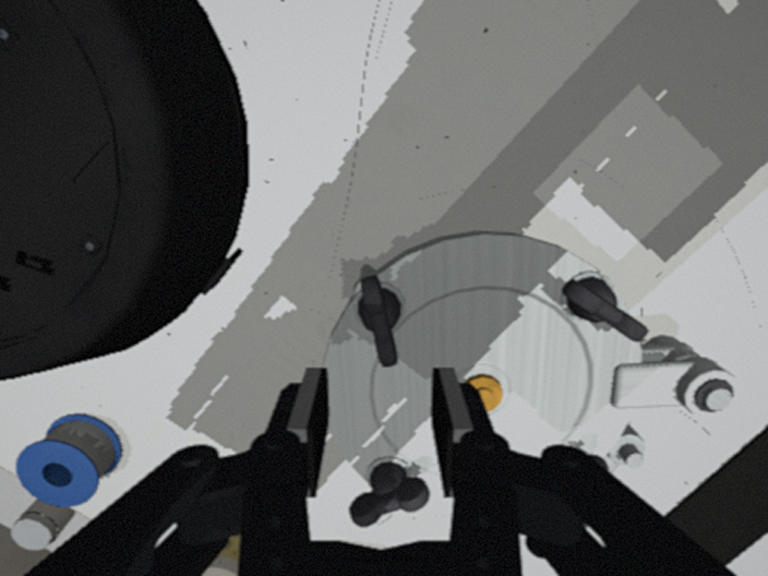

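play_rows:
  series:
    - [0,0,6.7,-2,-1.3,0,150]
    - [0,0,6.7,0,0,0,150]
    - [0,0,0,0,0,-30,150]
    - [0,0,0,0,0,-19,150]
    - [0,0,0,0,0,-5,150]
    - [0,0,0,0,0,0,150]
    - [0,0,0,0,0,0,150]

```text
time_s: 60.68
eef_pos: [578.3, 62.5, 73.3]
tcp_rot: [[-0.579, -0.815, 0.001], [-0.815, 0.579, 0.0], [-0.0, -0.0, -1.0]]
force: [-0.1, -0.6, 0.0]
gripper_width: 35.1
gripper_force: 0.0
```

play_rows:
  series:
    - [0,0,0,0,0,0,255]
    - [0,0,0,0,0,0,255]
    - [0,0,0,0,0,0,255]
    - [0,0,0,0,0,0,255]
    - [0,0,0,0,0,0,255]
    - [0,0,0,0,0,0,255]

```text
time_s: 61.18
eef_pos: [578.4, 62.7, 73.5]
tcp_rot: [[-0.579, -0.815, 0.002], [-0.815, 0.579, 0.001], [-0.001, -0.001, -1.0]]
force: [0.9, 0.9, 2.9]
gripper_width: 6.0
gripper_force: 61.1
```

```bash
python3 -c "
from h import *
st()"
```

```text
tq [ 0.27 -0.03 -0.13] t 61.18 tcp [578.4  62.7  73.5] yang 144.6 z [ 0.002  0.001 -1.   ] F [0.9 0.9 2.9] w 6.0 gf 61.1 j [ 0.09  0.47  1.76  0.    0.91 -2.44]
```

play_rows:
  series:
    - [0,0,-7,0,0,0,255]
    - [0,0,-7,0,0,0,255]
    - [0,0,-7,0,0,0,255]
    - [0,0,-7,0,0,0,255]
    - [0,0,-7,0,0,0,255]
    - [0,0,-7,0,0,0,255]
    - [0,0,-7,0,0,0,255]
    - [0,0,-7,0,0,0,255]

```text
time_s: 61.85
eef_pos: [579.6, 60.0, 73.6]
tcp_rot: [[-1.0, 0.028, 0.004], [0.028, 1.0, -0.005], [-0.004, -0.005, -1.0]]
force: [3.4, -9.2, 2.6]
gripper_width: 6.0
gripper_force: 61.0
```

play_rows:
  series:
    - [0,0,-7,0,0,0,255]
    - [0,0,-7,0,0,0,255]
    - [0,0,-7,0,0,0,255]
    - [0,0,-7,0,0,0,255]
    - [0,0,-7,0,0,0,255]
    - [0,0,-7,0,0,0,255]
    - [0,0,-7,0,0,0,255]
    - [0,0,-7,0,0,0,255]

```text
time_s: 62.52
eef_pos: [578.2, 57.3, 73.2]
tcp_rot: [[-0.537, 0.843, 0.001], [0.843, 0.537, -0.009], [-0.008, -0.004, -1.0]]
force: [1.4, -15.8, 2.5]
gripper_width: 6.2
gripper_force: 61.1
```

play_rows:
  series:
    - [0,0,-7,0,0,0,255]
    - [0,0,-7,0,0,0,255]
    - [0,0,-7,0,0,0,255]
    - [0,0,-7,0,0,0,255]
    - [0,0,-7,0,0,0,255]
    - [0,0,-7,0,0,0,255]
    - [0,0,-7,0,0,0,255]
    - [0,0,0,0,0,0,255]

```text
time_s: 63.18
eef_pos: [576.9, 57.5, 72.7]
tcp_rot: [[0.283, 0.959, -0.002], [0.959, -0.283, -0.009], [-0.009, 0.0, -1.0]]
force: [-1.3, -16.4, 2.4]
gripper_width: 6.0
gripper_force: 61.1
```

play_rows:
  series:
    - [0,0,-4,0,0,0,255]
    - [0,0,-4,0,0,0,255]
    - [0,0,0,0,0,0,255]
    - [0,0,0,0,0,0,255]

```text
time_s: 63.52
eef_pos: [576.5, 57.8, 72.6]
tcp_rot: [[0.411, 0.912, -0.003], [0.912, -0.411, -0.008], [-0.009, 0.001, -1.0]]
force: [-1.8, -15.9, 2.8]
gripper_width: 6.2
gripper_force: 61.1
```

```bash
python3 -c "
from h import *
st()"
```

```text
tq [-2.47  0.45 -0.17] t 63.52 tcp [576.5  57.8  72.6] yang -24.3 z [-0.003 -0.008 -1.   ] F [ -1.8 -15.9   2.8] w 6.2 gf 61.1 j [ 0.08  0.47  1.77 -0.01  0.91  0.51]
```

play_rows:
  series:
    - [0,0,-3,0,0,0,255]
    - [0,0,0,0,0,0,255]
    - [0,0,0,0,0,0,255]

```text
time_s: 63.77
eef_pos: [576.3, 57.8, 72.6]
tcp_rot: [[0.456, 0.89, -0.004], [0.89, -0.456, -0.009], [-0.01, 0.001, -1.0]]
force: [-2.4, -14.9, 3.3]
gripper_width: 6.3
gripper_force: 61.4
```

```bash
python3 -c "
from h import *
st()"
```

```text
tq [-2.4   0.47  0.54] t 63.77 tcp [576.3  57.8  72.6] yang -27.1 z [-0.004 -0.009 -1.   ] F [ -2.4 -14.9   3.3] w 6.3 gf 61.4 j [ 0.08  0.47  1.77 -0.01  0.91  0.56]
```

play_rows:
  series:
    - [0,0,-1.5,0,0,0,255]
    - [0,0,0,0,0,0,255]
    - [0,0,4,0,0,0,255]
    - [0,0,0,0,0,0,150]
    - [0,0,0,0,0,0,150]
    - [0,0,0,0,0,0,150]
    - [0,0,0,0,0,25,150]
    - [0,0,0,0,0,30,150]

```text
time_s: 64.43
eef_pos: [576.0, 62.7, 126.0]
tcp_rot: [[0.421, 0.907, -0.006], [0.907, -0.421, -0.0], [-0.003, -0.006, -1.0]]
force: [1.2, 0.1, 0.5]
gripper_width: 35.1
gripper_force: 0.0
```

play_rows:
  series:
    - [0,0,7,4.4,10.6,0,140]
    - [0,0,7,4.4,10.6,0,140]
    - [0,0,7,4.4,10.6,0,140]
    - [0,0,7,4.4,10.6,0,140]
    - [0,0,7,4.4,10.6,0,140]
    - [0,0,7,4.4,10.6,0,140]
    - [0,0,7,4.4,10.6,0,140]
    - [0,0,7,4.4,10.6,0,140]

```text
time_s: 65.1
eef_pos: [613.1, 148.3, 127.7]
tcp_rot: [[-0.522, 0.853, -0.0], [0.853, 0.522, 0.0], [0.0, -0.0, -1.0]]
force: [-0.2, 0.2, 0.5]
gripper_width: 38.5
gripper_force: 0.0
```

play_rows:
  series:
    - [0,0,7,4.4,10.6,0,140]
    - [0,0,7,4.4,10.6,0,140]
    - [0,0,7,4.4,10.6,0,140]
    - [0,0,0,0,0,0,140]
    - [0,0,0,0,0,0,140]

```text
time_s: 65.52
eef_pos: [626.0, 179.6, 127.5]
tcp_rot: [[-0.788, 0.616, -0.001], [0.616, 0.788, -0.0], [0.0, -0.001, -1.0]]
force: [0.2, -0.9, 0.4]
gripper_width: 38.8
gripper_force: 0.0
```

```bash
python3 - <<'E'
from h import *
st(); W=cams.get_image("wrist");P=cams.get_image("top");S=cams.get_image("scene")
for C in (W,P,S): tip(C,"wing_a",81);tip(C,"cover_grip",80.5); tip(C,"cover_middle",56)
E
```

```text
tq [-0.    0.02  0.02] t 65.52 tcp [626.  179.6 127.5] yang 52.0 z [-0.001 -0.    -1.   ] F [ 0.2 -0.9  0.4] w 38.8 gf 0.0 j [ 0.26  0.51  1.53 -0.    1.1  -0.65]
wing_a 0.84 px 67 126 xyz [509.  131.7  81. ]
wing_a 0.79 px 228 148 xyz [577.4 198.4  81. ]
wing_a 0.76 px 214 283 xyz [645.2 130.5  81. ]
wing_a 0.67 px 78 270 xyz [579.1  62.4  81. ]
cover_grip 0.8 px 252 224 xyz [626.1 179.4  80.5]
cover_middle 0.97 px 159 201 xyz [579.2 129.8  56. ]
wing_a 0.49 px 336 208 xyz [578.1  66.6  81. ]
wing_a 0.43 px 282 206 xyz [583.4 195.8  81. ]
cover_grip 0.93 px 292 189 xyz [624.5 171.9  80.5]
cover_grip 0.69 px 267 199 xyz [599.5 231.7  80.5]
cover_middle 0.67 px 307 208 xyz [581.5 131.7  56. ]
wing_a 0.68 px 292 149 xyz [576.3  76.2  81. ]
wing_a 0.6 px 255 149 xyz [656.5 121.8  81. ]
wing_a 0.56 px 272 174 xyz [573.5 199.   81. ]
wing_a 0.56 px 309 168 xyz [509.6 132.4  81. ]
cover_grip 0.68 px 256 165 xyz [621.9 180.7  80.5]
cover_grip 0.38 px 248 191 xyz [590.9 279.8  80.5]
cover_middle 0.62 px 283 166 xyz [578.  123.2  56. ]
```

play_rows:
  series:
    - [0,0,0,0,0,-25,140]
    - [0,0,0,0,0,-22,140]
    - [0,0,0,0,0,-6,140]
    - [0,0,0,0,0,0,140]
    - [0,0,0,0,0,0,255]
    - [0,0,0,0,0,0,255]
    - [0,0,0,0,0,0,255]
    - [0,0,0,0,0,0,255]

```text
time_s: 66.78
eef_pos: [627.2, 179.3, 76.3]
tcp_rot: [[-0.789, 0.614, 0.003], [0.614, 0.789, 0.001], [-0.002, 0.002, -1.0]]
force: [0.9, -0.0, 1.2]
gripper_width: 12.8
gripper_force: 58.6
```

play_rows:
  series:
    - [0,0,0,0,0,0,255]
    - [0,0,0,0,2,0,255]
    - [0,0,0,0,2,0,255]
    - [0,0,0,0,0,0,255]
    - [0,0,0,0,0,0,255]

```text
time_s: 67.2
eef_pos: [627.1, 180.1, 75.6]
tcp_rot: [[-0.79, 0.613, 0.002], [0.613, 0.79, -0.005], [-0.005, -0.003, -1.0]]
force: [2.7, -9.8, 3.2]
gripper_width: 12.3
gripper_force: 58.9
```

play_rows:
  series:
    - [0,0,0,0.3,2,0,255]
    - [0,0,0,0,0,0,255]
    - [0,0,0,0,0,0,255]

```text
time_s: 67.45
eef_pos: [627.2, 180.9, 75.5]
tcp_rot: [[-0.79, 0.613, 0.001], [0.613, 0.79, -0.007], [-0.005, -0.005, -1.0]]
force: [1.0, -12.9, 3.8]
gripper_width: 12.6
gripper_force: 59.0
```

play_rows:
  series:
    - [0,0,0,0.3,2,0,255]
    - [0,0,0,0,0,0,255]
    - [0,0,0,0,0,0,255]

```text
time_s: 67.7
eef_pos: [627.2, 181.7, 75.4]
tcp_rot: [[-0.791, 0.612, 0.0], [0.612, 0.791, -0.009], [-0.006, -0.007, -1.0]]
force: [2.5, -16.2, 4.1]
gripper_width: 12.6
gripper_force: 59.1
```

play_rows:
  series:
    - [0,0,0,0,2,0,255]
    - [0,0,0,0,0,0,255]
    - [0,0,0,0,0,0,255]

```text
time_s: 67.95
eef_pos: [627.3, 182.4, 75.3]
tcp_rot: [[-0.791, 0.612, 0.0], [0.612, 0.791, -0.012], [-0.007, -0.009, -1.0]]
force: [2.0, -18.3, 4.1]
gripper_width: 12.4
gripper_force: 59.1
```

play_rows:
  series:
    - [0,0,0,0.3,2,0,255]
    - [0,0,0,0,0,0,255]
    - [0,0,0,0,0,0,255]

```text
time_s: 68.2
eef_pos: [627.4, 183.2, 75.2]
tcp_rot: [[-0.791, 0.612, -0.001], [0.612, 0.791, -0.014], [-0.008, -0.011, -1.0]]
force: [0.8, -23.2, 6.2]
gripper_width: 12.9
gripper_force: 59.2
```

play_rows:
  series:
    - [0,0,0,0.3,2,0,255]
    - [0,0,0,0,0,0,255]
    - [0,0,0,0,0,0,255]

```text
time_s: 68.45
eef_pos: [627.5, 183.9, 75.1]
tcp_rot: [[-0.791, 0.611, -0.001], [0.611, 0.791, -0.016], [-0.009, -0.013, -1.0]]
force: [0.8, -26.1, 4.9]
gripper_width: 12.5
gripper_force: 59.3
```

play_rows:
  series:
    - [0,0,0,0.3,2,0,255]
    - [0,0,0,0,0,0,255]
    - [0,0,0,0,0,0,255]

```text
time_s: 68.7
eef_pos: [627.6, 184.7, 75.0]
tcp_rot: [[-0.792, 0.611, -0.002], [0.611, 0.792, -0.018], [-0.009, -0.016, -1.0]]
force: [1.5, -29.6, 5.4]
gripper_width: 12.9
gripper_force: 59.4
```

play_rows:
  series:
    - [0,0,0,-0.5,-6,0,255]
    - [0,0,0,0,0,0,140]
    - [0,0,0,0,0,0,140]
    - [0,0,0,0,0,0,140]
    - [0,0,0,0,0,25,140]
    - [0,0,0,0,0,35,140]
    - [0,0,0,0,-30,25,140]
    - [0,0,0,0,-30,25,140]

```text
time_s: 69.37
eef_pos: [627.3, 130.9, 186.2]
tcp_rot: [[-0.792, 0.611, 0.001], [0.611, 0.792, 0.001], [-0.0, 0.001, -1.0]]
force: [0.1, 0.0, -1.1]
gripper_width: 38.8
gripper_force: 0.0
```

play_rows:
  series:
    - [0,0,0,0,-25,35,140]
    - [0,0,0,0,0,10,140]
    - [0,0,0,0,0,0,140]
    - [0,0,0,0,0,0,140]

```text
time_s: 69.7
eef_pos: [627.0, 106.0, 228.5]
tcp_rot: [[-0.79, 0.614, 0.0], [0.614, 0.79, 0.001], [0.001, 0.001, -1.0]]
force: [-1.1, 0.1, -0.7]
gripper_width: 38.4
gripper_force: 0.0
```

```bash
python3 - <<'E'
from h import *
st(); W=cams.get_image("wrist");P=cams.get_image("top");S=cams.get_image("scene")
for C in (W,P,S):
    for n,z in dict(wing_a=81,cover_grip=80,cover_middle=55,handle_grip=42,oil_bottle_mid=50,grease_tin=0,cleaning_brush=0).items(): tip(C,n,z,.4)
# blade direction: dark pixels near each nut in wrist view
for n,c in zip("abcd",((647,130),(578.5,198),(509.5,130),(578,62.3))):
    g=W["img"].max(2); pts=[]
    u0,v0=proj(W,[*c,83])
    for v in range(int(v0)-22,int(v0)+23):
        for u in range(int(u0)-22,int(u0)+23):
            if 0<=u<512 and 0<=v<384 and g[v,u]<75:
                X=atz(W,(u,v),85)[:2]
                if np.hypot(*(X-c))<24: pts.append(X)
    if len(pts)<20: print(n,len(pts)); continue
    pts=np.array(pts); m=pts.mean(0); w,V=np.linalg.eigh(np.cov((pts-m).T)); print(n,len(pts),m.round(1),np.degrees(np.arctan2(V[1,1],V[0,1])).round(1)%180,np.sqrt(w).round(1))
E
```

```text
tq [-0.02  0.01 -0.01] t 69.7 tcp [627.  106.  228.5] yang 52.1 z [ 0.     0.001 -1.   ] F [-1.1  0.1 -0.7] w 38.4 gf 0.0 j [ 0.15  0.42  1.42  0.    1.3  -0.76]
wing_a 0.81 px 182 170 xyz [577.6  59.8  81. ]
wing_a 0.7 px 303 72 xyz [576.4 200.1  81. ]
wing_a 0.67 px 285 180 xyz [645.2 131.4  81. ]
wing_a 0.58 px 189 58 xyz [508.  129.8  81. ]
cover_grip 0.66 px 318 129 xyz [625.  182.9  80. ]
cover_middle 0.56 px 242 118 xyz [576.3 132.2  55. ]
handle_grip 0.58 px 346 79 xyz [610.7 235.7  42. ]
oil_bottle_mid 0.74 px 337 270 xyz [782.1 111.9  50. ]
grease_tin 0.98 px 460 97 xyz [711.2 337.3   0. ]
cleaning_brush 0.88 px 381 165 xyz [725.4 226.9   0. ]
wing_a 0.58 px 341 207 xyz [581.2  55.   81. ]
wing_a 0.54 px 311 239 xyz [504.9 128.5  81. ]
wing_a 0.49 px 307 178 xyz [650.  133.8  81. ]
wing_a 0.49 px 312 132 xyz [768.4 118.3  81. ]
cover_grip 0.59 px 290 190 xyz [621.7 177.   80. ]
cover_middle 0.81 px 307 208 xyz [580.2 131.6  55. ]
handle_grip 0.71 px 268 199 xyz [606.2 227.6  42. ]
oil_bottle_mid 0.64 px 310 131 xyz [781.6 120.1  50. ]
wing_a 0.73 px 272 195 xyz [538.6 267.1  81. ]
wing_a 0.67 px 294 148 xyz [572.5  69.3  81. ]
wing_a 0.52 px 256 150 xyz [650.1 126.1  81. ]
wing_a 0.47 px 308 168 xyz [511.2 134.6  81. ]
wing_a 0.46 px 270 173 xyz [578.8 195.2  81. ]
wing_a 0.43 px 246 191 xyz [594.4 282.   81. ]
cover_grip 0.67 px 256 160 xyz [631.9 164.7  80. ]
cover_middle 0.63 px 280 166 xyz [583.5 125.1  55. ]
handle_grip 0.65 px 248 190 xyz [615.5 232.4  42. ]
oil_bottle_mid 0.82 px 218 143 xyz [778.8  99.6  50. ]
grease_tin 0.63 px 188 214 xyz [718.9 331.5   0. ]
cleaning_brush 0.61 px 309 169 xyz [542.4  27.3   0. ]
cleaning_brush 0.45 px 212 183 xyz [733.1 204.1   0. ]
a 475 [643.6 131.9] 156.3 [ 3.9 10.3]
b 653 [577.3 198. ] 31.900000000000006 [4.2 9.8]
c 752 [511.5 131.3] 98.4 [ 4.3 10.1]
d 544 [576.8  66. ] 69.1 [ 4.3 10. ]
```

```bash
python3 - <<'E'
from h import *
W=cams.get_image("wrist")
def pca(img,M,tag):
    C=dict(W); C["world_to_cam"]=M; g=img.max(2)
    for n,c in zip("abcd",((645.5,131),(577.5,199),(510,130.5),(577.5,62))):
        pts=[]; u0,v0=proj(C,[*c,83])
        for v in range(int(v0)-24,int(v0)+25):
            for u in range(int(u0)-24,int(u0)+25):
                if 0<=u<512 and 0<=v<384 and g[v,u]<75:
                    X=atz(C,(u,v),85)[:2]
                    if np.hypot(*(X-c))<25: pts.append(X)
        pts=np.array(pts); r=np.hypot(*(pts-pts.mean(0)).T); q=pts[r>11]; d=q-pts.mean(0)
        th=np.arctan2(d[:,1],d[:,0]); print(tag,n,len(pts),"far-angle",(np.degrees(np.angle(np.exp(2j*th).mean())/2)%180).round(1))
M=np.array(W["world_to_cam"]); pca(W["img"],M,"now")
# old pose: T_old = world_to_cam * (tcp_now * inv(tcp_old))
s=telemetry.state()
def T(p,a):
    a=np.radians(a);A=np.eye(4);y=[np.cos(a),np.sin(a),0];z=[0,0,-1];A[:3,:3]=np.c_[np.cross(y,z),y,z];A[:3,3]=p;return A
Mo=M@T(s["eef_pos"],52.1)@np.linalg.inv(T([630.3,98.7,230.5],49.6))
old=cv2.resize(cv2.imread("pics/n1.png")[:,:,::-1],(512,384),interpolation=cv2.INTER_AREA); pca(old,Mo,"old")
E
```

```text
now a 474 far-angle 155.9
now b 670 far-angle 32.3
now c 752 far-angle 99.0
now d 545 far-angle 68.7
old a 482 far-angle 148.9
old b 707 far-angle 22.2
old c 750 far-angle 93.3
old d 563 far-angle 58.0
```

play_rows:
  series:
    - [0,0,-7,-5,-4.5,-5,150]
    - [0,0,-7,-5,-4.5,-10,150]
    - [0,0,-7,-5,-4.5,-10,150]
    - [0,0,-7,-5,-4.5,-10,150]
    - [0,0,-7,-5,-4.5,-10,150]
    - [0,0,-7,-5,-4.5,-10,150]
    - [0,0,-7,-5,-4.5,-10,150]
    - [0,0,-7,-5,-4.5,-10,150]

```text
time_s: 71.62
eef_pos: [587.0, 68.7, 153.4]
tcp_rot: [[0.074, 0.997, 0.0], [0.997, -0.074, -0.0], [0.0, 0.0, -1.0]]
force: [-0.6, -0.4, 0.2]
gripper_width: 35.1
gripper_force: 0.0
```

play_rows:
  series:
    - [0,0,-7,-5,-4.5,-10,150]
    - [0,0,-7,-4.5,-4,-15,150]
    - [0,0,-4,0,0,0,150]
    - [0,0,0,0,0,-30,150]
    - [0,0,0,0,0,-20,150]
    - [0,0,0,0,0,-5,150]
    - [0,0,0,0,0,0,150]
    - [0,0,0,0,0,0,150]

```text
time_s: 72.28
eef_pos: [578.3, 60.5, 74.4]
tcp_rot: [[0.373, 0.928, 0.001], [0.928, -0.373, 0.0], [0.0, 0.001, -1.0]]
force: [0.9, -0.7, 0.6]
gripper_width: 35.1
gripper_force: 0.0
```

play_rows:
  series:
    - [0,0,0,0,0,0,255]
    - [0,0,0,0,0,0,255]
    - [0,0,0,0,0,0,255]
    - [0,0,0,0,0,0,255]
    - [0,0,0,0,0,0,255]
    - [0,0,0,0,0,0,255]

```text
time_s: 72.78
eef_pos: [578.5, 60.5, 74.5]
tcp_rot: [[0.373, 0.928, 0.002], [0.928, -0.373, 0.0], [0.001, 0.002, -1.0]]
force: [1.1, -0.7, 2.9]
gripper_width: 6.1
gripper_force: 60.8
```

```bash
python3 -c "
from h import *
st()"
```

```text
tq [ 0.13 -0.15 -0.1 ] t 72.78 tcp [578.5  60.5  74.5] yang -21.9 z [ 0.002  0.    -1.   ] F [ 1.1 -0.7  2.9] w 6.1 gf 60.8 j [0.08 0.47 1.76 0.   0.91 0.47]
```

play_rows:
  series:
    - [0,0,-2,0,0,0,255]
    - [0,0,-2,0,0,0,255]
    - [0,0,0,0,0,0,255]
    - [0,0,0,0,0,0,255]

```text
time_s: 73.12
eef_pos: [578.1, 60.3, 74.1]
tcp_rot: [[0.435, 0.9, 0.001], [0.9, -0.435, -0.0], [0.0, 0.001, -1.0]]
force: [0.0, -0.4, 3.3]
gripper_width: 6.0
gripper_force: 61.1
```

```bash
python3 -c "
from h import *
st()"
```

```text
tq [ 0.02 -0.12  0.3 ] t 73.12 tcp [578.1  60.3  74.1] yang -25.8 z [ 0.001 -0.    -1.   ] F [ 0.  -0.4  3.3] w 6.0 gf 61.1 j [ 0.08  0.47  1.76 -0.    0.91  0.53]
```

play_rows:
  series:
    - [0,0,-3,0,0,0,255]
    - [0,0,0,0,0,0,255]
    - [0,0,0,0,0,0,255]

```text
time_s: 73.37
eef_pos: [577.4, 60.0, 73.9]
tcp_rot: [[0.48, 0.877, -0.0], [0.877, -0.48, -0.001], [-0.001, 0.0, -1.0]]
force: [-1.0, -1.8, 5.8]
gripper_width: 5.7
gripper_force: 62.9
```

```bash
python3 -c "
from h import *
st()"
```

```text
tq [-0.23  0.27  0.8 ] t 73.37 tcp [577.4  60.   73.9] yang -28.7 z [-0.    -0.001 -1.   ] F [-1.  -1.8  5.8] w 5.7 gf 62.9 j [ 0.08  0.47  1.76 -0.    0.91  0.59]
```

play_rows:
  series:
    - [0,0,4,0,0,0,255]
    - [0,0,0,0,0,0,150]
    - [0,0,0,0,0,0,150]
    - [0,0,0,0,0,0,150]
    - [0,0,0,0,0,25,150]
    - [0,0,0,0,0,30,150]
    - [0,0,7,4.5,11,0,140]
    - [0,0,7,4.5,11,0,140]

```text
time_s: 74.03
eef_pos: [587.8, 82.5, 130.6]
tcp_rot: [[0.185, 0.983, 0.004], [0.983, -0.186, 0.001], [0.002, 0.004, -1.0]]
force: [-0.1, -0.0, -0.5]
gripper_width: 38.4
gripper_force: 0.0
```

play_rows:
  series:
    - [0,0,7,4.5,11,0,140]
    - [0,0,7,4.5,11,0,140]
    - [0,0,7,4.5,11,0,140]
    - [0,0,7,4.5,11,0,140]
    - [0,0,7,4.5,11,0,140]
    - [0,0,7,4.5,11,0,140]
    - [0,0,7,4.5,11,0,140]
    - [0,0,7,4.5,11,0,140]

```text
time_s: 74.7
eef_pos: [622.6, 171.1, 128.1]
tcp_rot: [[-0.712, 0.702, -0.001], [0.702, 0.712, 0.0], [0.001, -0.001, -1.0]]
force: [-1.2, 0.1, 0.2]
gripper_width: 38.2
gripper_force: 0.0
```

play_rows:
  series:
    - [0,0,7,4.5,11,0,140]
    - [0,0,0,0,0,0,140]
    - [0,0,0,0,0,-25,140]
    - [0,0,0,0,0,-22,140]
    - [0,0,0,0,0,-6,140]
    - [0,0,0,0,0,0,140]
    - [0,0,0,0,0,0,140]
    - [0,0,0,0,0,0,140]

```text
time_s: 75.37
eef_pos: [628.1, 181.4, 77.1]
tcp_rot: [[-0.788, 0.615, 0.002], [0.615, 0.788, 0.001], [-0.001, 0.002, -1.0]]
force: [0.4, -0.3, -0.5]
gripper_width: 38.8
gripper_force: 0.0
```

play_rows:
  series:
    - [0,0,0,0,0,0,255]
    - [0,0,0,0,0,0,255]
    - [0,0,0,0,0,0,255]
    - [0,0,0,0,0,0,255]
    - [0,0,0,0,0,0,255]

```text
time_s: 75.78
eef_pos: [626.8, 180.2, 76.6]
tcp_rot: [[-0.789, 0.614, -0.001], [0.614, 0.789, -0.002], [-0.001, -0.002, -1.0]]
force: [-2.2, -5.8, 3.9]
gripper_width: 12.6
gripper_force: 58.5
```

play_rows:
  series:
    - [0,0,0,0.3,3,0,255]
    - [0,0,0,0.3,3,0,255]
    - [0,0,0,0.3,3,0,255]
    - [0,0,0,0.3,3,0,255]
    - [0,0,0,0,0,0,255]
    - [0,0,0,0,0,0,255]

```text
time_s: 76.28
eef_pos: [627.3, 184.7, 76.0]
tcp_rot: [[-0.791, 0.611, -0.004], [0.611, 0.791, -0.015], [-0.006, -0.014, -1.0]]
force: [-2.1, -25.5, 5.8]
gripper_width: 12.7
gripper_force: 59.1
```

play_rows:
  series:
    - [0,0,0,-0.6,-6,0,255]
    - [0,0,0,-0.6,-6,0,255]
    - [0,0,0,0,0,0,255]
    - [0,0,0,0,0,0,255]

```text
time_s: 76.62
eef_pos: [626.8, 180.2, 76.3]
tcp_rot: [[-0.789, 0.614, -0.001], [0.614, 0.789, -0.002], [-0.001, -0.002, -1.0]]
force: [-3.1, -7.0, 4.6]
gripper_width: 12.5
gripper_force: 59.0
```

play_rows:
  series:
    - [0,0,0,0,0,0,140]
    - [0,0,0,0,0,0,140]
    - [0,0,0,0,0,0,140]
    - [0,0,0,0,0,25,140]
    - [0,0,0,0,0,35,140]
    - [0,0,0,0,-20,30,140]
    - [0,0,0,0,-20,30,140]
    - [0,0,0,0,0,0,140]

```text
time_s: 77.28
eef_pos: [630.9, 140.1, 202.9]
tcp_rot: [[-0.788, 0.615, 0.013], [0.615, 0.788, 0.001], [-0.01, 0.009, -1.0]]
force: [0.6, 0.0, 1.1]
gripper_width: 38.2
gripper_force: 0.0
```

```bash
python3 - <<'E'
from h import *
st(); W=cams.get_image("wrist"); 
for n,z in dict(wing_a=81,cover_grip=80,cover_middle=55,handle_grip=42,handle_pin=42).items(): tip(W,n,z,.4)
E
```

```text
tq [ 0.01 -0.03  0.  ] t 77.28 tcp [630.9 140.1 202.9] yang 52.0 z [ 0.013  0.001 -1.   ] F [0.6 0.  1.1] w 38.2 gf 0.0 j [ 0.2   0.44  1.44 -0.    1.24 -0.71]
wing_a 0.79 px 146 76 xyz [507.9 131.2  81. ]
wing_a 0.73 px 271 97 xyz [580.5 199.9  81. ]
wing_a 0.63 px 144 197 xyz [579.2  59.8  81. ]
wing_a 0.57 px 248 207 xyz [643.8 126.7  81. ]
cover_grip 0.72 px 206 144 xyz [577.5 133.   80. ]
cover_grip 0.6 px 288 158 xyz [629.8 180.6  80. ]
cover_middle 0.7 px 207 146 xyz [580.8 127.5  55. ]
handle_grip 0.74 px 324 95 xyz [611.6 240.1  42. ]
handle_pin 0.65 px 273 51 xyz [553.1 225.2  42. ]
```

The knob sprang back to exactly the same place after a 25 N push, so the cover is on its stop. All four nuts are tight and the handle is in.

```bash
python3 -c "
from h import *
print(workorder.hand_in())"
```

```text
the job is handed in; nothing more can be done
None
```

The job is handed in, with no verdict shown: all three gears from the mat are in the pot, the cover is shut on its stop, the nuts were tightened a, c, b, d to their stops and the handle is fully in, but tightening a and c dragged the cover about 0.07 rad open, so I pushed it shut again before b and after d.

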